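Load the bench dryer and switch it on

ROBOT

A 7-joint arm with a two-finger parallel gripper is mounted at the origin on the work surface. World frame = base frame: x ahead of the robot, y to its left, z up, the work surface at z = 0. Lengths are in m, angles in rad, forces in N, time in s.
With the tool pointing down it reaches from about 0.35 to 0.9 m from the base axis. Payload 8.1 kg.
Tool frame: the origin (TCP) lies midway between the tips of the shut fingers; the grasp point (between the pads) lies 19 mm behind it; z points along the fingers, y is the line along which they close (so a half turn about z gives the same grasp; the last joint's range is limited). The gripper opens to 92 mm and grips with 3 to 60 N. Pads are 19 mm wide; open, the fingers measure 130 mm over their backs; the gripper's body (75 mm by 190 mm) begins 47 mm behind the grasp point.
Start: joints at [-1.349, 0.434, 0.025, 1.573, -0.012, 1.134, -0.075], TCP at [0.199, 0.592, 0.227] pointing down, gripper open.
Joint ranges: [-2.62, 2.62], [-0.44, 2.09], [-1.27, 1.32], [0.08, 2.57], [-1.32, 4.46], [0.12, 2], [-2.74, 2.74]. Speed limits (rad/s): [2.22, 2.22, 3.01, 3.01, 3.14, 3.14, 3.14].

INTERFACE

Orientations are given as a rotation vector (axis times angle).
In Python, from cell import arm gives the robot as it stands.
- The arm moves only by the tool move_arm, never from a script. Its argument "motion" is a list of rows, each an object of numbers: "tx", "ty", "tz": the shift along the tool's x, y, z normalised to -1 to 1, where 1 is 1000 mm; "twist": the turn about the tool's z normalised to -1 to 1, where 1 is pi/2 rad. In form: [{"tx": .., "ty": .., "tz": .., "twist": ..}, ...]. A call has 1 to 12 rows; each row shifts and turns the commanded pose from where the row before left it, along the tool's axes as they then stand; what a row does not reach is not made up. A row lasts 1/10 s, in which the tool goes at most 50 mm and 8.59 degrees, less where a joint would pass 70% of its speed; a pose out of reach is approached as far as the arm can. A call with a number of a shift or a turn outside -1 to 1 is refused whole. A call with a gripper value outside its range is refused whole. "gripper" is the gripper's target within -1 to 1 (shut at 1, half-way at 0, fully open at -1), set as the call begins (left out, the last holds). The fingers move at their own pace and stop on an object; "squeeze" is the grip in N (left out, the last holds). Time passes only in rows, so rows that do not move let the fingers close. It gives the time, the measured TCP pose, the force, the opening and the grip force at its end, in the units of the state.
- arm.observe(): the state, without advancing time (a new reading comes with each control period).
- arm.get_image(name): name is "side" or "top" or "wrist"; returns the picture (400x640x3 uint8, red, green, blue); there is no depth.
- arm.calibration(name): a dict with "K" (3x3 intrinsics, pixels), "k1" (the pictures are not rectified: a ray, as slopes to the right and down, at radius r is drawn at 1 + k1 r^2 times it, then the intrinsics apply), "T" (4x4, takes a point from camera to world coordinates). Camera axes: x right, y down, z forward; pixel columns grow to the right and rows downward; lengths in m; the calibration is good to about 2 mm. A picture is of the moment at which its call begins: read the wrist's pose just before it. calibration takes no time and is no camera call; for the wrist camera it gives the pose at the moment of the call.
- arm.sign_off(): hands the job in; it is judged then, once.
Trained networks look in the newest picture that a camera, given by its name, has taken for a name from the list of things; names that differ only in an ending like _2 or _b are one class to them, and where a whole thing is asked for, a point or a joint stands for the part that bears it (a point fixed in the world has none). Each returns a list of dicts, best first, with "conf" (0 to 1); they miss things now and then, are a little off and sometimes report something else, mostly with a low value. They report only what shows in the picture. A call takes as long as a camera call.
- arm.look_for(camera, query): "point" ([column, row] as shares, 0 to 1, of the picture: columns of its width, rows of its height, amid what is visible of it).
- arm.regions_of(camera, query): "region" (400x640 bool, what is visible of it) and "point" ([column, row] as shares, 0 to 1, of the picture: columns of its width, rows of its height, amid what is visible of it).
- arm.place_of(camera, query): "point" ([column, row] as shares, 0 to 1, of the picture: columns of its width, rows of its height: a listed point, or the origin of a listed thing).
The state is a dict: "clock": time; "joints": joint angles; "dq": joint speeds; "joint_efforts": joint torques, N m; "position": TCP position; "ee_rot": TCP orientation; "force": force on the tool from outside, world axes, zero at the start; "ft_torque": the same for the moment, N m; "width": opening from 0.0 (shut) to 1.0 (fully open); "gripper_force": force on a finger pad.
Only numpy, scipy, OpenCV 4.12 (cv2) and the standard library are available. Lean on these libraries where they do the work, as an engineer would, in place of code of your own. Each camera call takes 0.05 s, during which the arm holds its last target. There are 200 camera calls.

TASK

Lift every basket of blossoms that hangs on the hook rack up and off its peg and stand it upright in the dryer's trough, never tipping it over. Once all of them are in, take the flat screwdriver from its stand and with it turn the dryer's slotted switch a quarter turn clockwise, fully to its run stop; do not turn the switch with the fingers. Then stand the screwdriver back in its stand and leave everything else on the bench alone.

Things in the scene. Friction and masses are not known exactly. Their poses are not given: they have to be found in the camera images.
- basket0: steel basket of blossoms, 50 x 50 x 40 mm, about 140 g; may be absent. Origin: centre of its underside, z up. Over it a rigid bail in its y-z plane, 8 mm thick, legs at y = +-22.5 mm, an upside-down V with inner apex at z = 93; on top a wooden grip block 20 (x) x 14 (y) mm, z = 96 to 132 mm. Hangs by the apex on peg 0 of the rack, x along the peg and towards the beam.
- basket1: steel basket of blossoms, 50 x 50 x 40 mm, about 140 g; may be absent. Origin: centre of its underside, z up. Over it a rigid bail in its y-z plane, 8 mm thick, legs at y = +-22.5 mm, an upside-down V with inner apex at z = 93; on top a wooden grip block 20 (x) x 14 (y) mm, z = 96 to 132 mm. Hangs by the apex on peg 1 of the rack, x along the peg and towards the beam.
- basket2: steel basket of blossoms, 50 x 50 x 40 mm, about 140 g; may be absent. Origin: centre of its underside, z up. Over it a rigid bail in its y-z plane, 8 mm thick, legs at y = +-22.5 mm, an upside-down V with inner apex at z = 93; on top a wooden grip block 20 (x) x 14 (y) mm, z = 96 to 132 mm. Hangs by the apex on peg 2 of the rack, x along the peg and towards the beam.
- basket3: steel basket of blossoms, 50 x 50 x 40 mm, about 140 g; may be absent. Origin: centre of its underside, z up. Over it a rigid bail in its y-z plane, 8 mm thick, legs at y = +-22.5 mm, an upside-down V with inner apex at z = 93; on top a wooden grip block 20 (x) x 14 (y) mm, z = 96 to 132 mm. Hangs by the apex on peg 3 of the rack, x along the peg and towards the beam.
- rack: wooden hook rack, fixed. Origin: on the bench under the middle of the row of hanging places. Beam along y, 330 mm long, its face at x = +40 mm, top at z = 143. Four steel pegs at y = -112.5, -37.5, 37.5, 112.5 (pegs 0 to 3), 8 mm diameter, run from the beam to -x. Baskets hang within 6 mm of x = 0, undersides at z = 43 mm.
- hook0 (a point): point on the axis of peg 0 at its hanging place, 130 mm over the bench; axes as the rack's. All pegs alike: 20 mm to -x the peg ends and turns up to 146 mm over the bench. To come off, a basket rises 15 to 38 mm, goes 60 mm or more to the rack's -x, and is then free to rise.
- trough (a point): centre of the inner floor of the dryer's open grey trough, 15 mm over the bench; x, y along its sides, z up. Inside 200 x 200 mm, walls 8 mm, rim 55 mm over the bench. The dryer's console, 104 mm wide and 70 mm high, adjoins its -y side (y = -108 to -212 mm). The dryer is fixed.
- slot (a point): centre of the mouth of the slot in the switch, an aluminium disc of 36 mm diameter on the dryer's console, top face 81.5 mm over the bench, axis vertical. The frame turns with the disc: x along the slot, z up. Slot 21 mm long, 7 mm wide, 8 mm deep; the screwdriver's blade has about 0.25 rad of play in it.
- switch (a joint): angle of the slotted switch, rad: 0 = off stop (slot along the trough's x), grows clockwise seen from above, 1.571 = run stop (slot along the trough's y). Stays where it is left; friction about 0.06 N m; starts within 0.2 of off.
- driver: flat screwdriver, 151 mm, 120 g, blade down in its stand. Origin: centre of the blade's end; z up the shaft. Blade 16 mm wide (x), 3 mm thick (y), 14 mm long; shaft 8 mm diameter; collar 36 mm diameter at z = 75 to 81 mm; wooden handle 30 (x) x 20 (y) mm, z = 81 to 151 mm. The collar rests on the stand's top, so the blade's end is 5 mm over the bench.
- stand: dark wooden block, 76 x 76 x 80 mm high, loose, 550 g, with a square through-hole of 24 x 24 mm down its middle for the screwdriver. Origin: centre of its underside; z up.
- hammer: hammer lying on the bench; not part of the job. Origin: on the bench under its middle
- spool_a: white wire spool wound with brass, 60 mm diameter, 34 mm high; not part of the job. Origin: its underside
- spool_b: white wire spool wound with copper, 60 mm diameter, 34 mm high; not part of the job. Origin: its underside
- pliers: pliers lying on the bench; not part of the job. Origin: on the bench under its middle

How it is judged:
By the outcome, as a careful person would: the job done as asked, in the order asked, and still so for the second after the job is handed in, with the robot touching nothing.
Of basket0, basket1, basket2, basket3 only 3 to 4 are there at a start; the rules pass over those that are not, and their reading is None.
At some moment in a run one of stand may be knocked a few centimetres aside while the robot is not near it.
It also fails if it takes over 208 s, if anything falls off the work surface, if the arm or the gripper's body presses on something with over 40 N, if the wrist force passes 120 N, or if a joint passes its speed limit or range.

## Working session

There is one attempt and no reset: what is moved stays moved. The work goes in short steps, Python scripts to look and compute and a tool call to move; the robot and the scene stay as the last step left them, time stands still between calls to the robot, and variables do not carry over. Pictures are saved under pics/ and viewed, at most 14 in all, crops included, and the job is handed in when it is done.

Besides the shell and the picture viewer there is one more tool, called after "Request:" as a command line: name --argument value ..., lists and objects as JSON in quotes. move_arm: Moves the arm, as the interface text tells. Scaled input: -1 to 1 covers 1000 mm each way for a shift and pi/2 rad each way for a turn. Its arguments: {"type":"object","properties":{"motion":{"type":"array","items":{"type":"object","properties":{"tx":{"type":"number"},"ty":{"type":"number"},"tz":{"type":"number"},"twist":{"type":"number"}}}},"gripper":{"type":"number"},"squeeze":{"type":"number"}},"required":["motion"]}

```bash
mkdir -p pics; ls
cat > h.py <<'E'
import numpy as np, cv2
from scipy.spatial.transform import Rotation as R
from cell import arm
def ray(cam,uv):
    c=arm.calibration(cam);K=np.array(c["K"]);T=np.array(c["T"]);k=c["k1"]
    p=np.array([(uv[0]-K[0,2])/K[0,0],(uv[1]-K[1,2])/K[1,1]]);r=np.linalg.norm(p);s=r
    for _ in range(30): s=r/(1+k*s*s)
    p=p*(s/r if r else 1)
    return T[:3,3],T[:3,:3]@np.array([p[0],p[1],1])
def onz(cam,uv,z):
    o,d=ray(cam,uv);return o+d*(z-o[2])/d[2]
def proj(cam,P):
    c=arm.calibration(cam);K=np.array(c["K"]);T=np.array(c["T"])
    q=T[:3,:3].T@(np.array(P)-T[:3,3]);p=q[:2]/q[2];p=p*(1+c["k1"]*(p@p))
    return K[:2,:2]@p+K[:2,2]
def px(pt): return np.array(pt)*[640,400]
def save(cam,name,crop=None,s=1):
    im=np.array(arm.get_image(cam))
    if crop: im=im[crop[1]:crop[3],crop[0]:crop[2]]
    cv2.imwrite(name,cv2.resize(im[:,:,::-1],None,fx=s,fy=s,interpolation=cv2.INTER_CUBIC))
E
python3 - <<'E'
from h import *
s=arm.observe();print(s)
for c in("top","side"):
    save(c,f"pics/{c}0.png")
    K=arm.calibration(c);print(c,np.round(K["T"],3).tolist(),K["K"][0][0],K["k1"])
    for q in("hook0","trough","slot","driver","stand","basket0","rack","switch"):
        for r in arm.place_of(c,q)[:4] if q!="switch" else arm.look_for(c,q)[:2]:
            print(c,q,round(r["conf"],2),px(r["point"]).round(1))
E
```

```text
pics
{'clock': 0.0, 'joints': array([-1.34858738,  0.43525492,  0.02496405,  1.574079  , -0.0115994 ,
        1.13398915, -0.07510382]), 'dq': array([ 0.00136447, -0.00039701, -0.0004909 ,  0.00053882, -0.00014783,
       -0.00038016,  0.00124315]), 'joint_efforts': array([ 1.85463236e-04, -6.67855167e+01,  9.84759182e-01, -3.14450705e+01,
       -6.05320581e-02,  4.27888229e-02,  2.03947584e-04]), 'position': array([0.19934368, 0.59182819, 0.22593202]), 'ee_rot': array([-5.08050864e-01, -3.10012173e+00,  2.48371153e-03]), 'force': array([-0.28932889, -0.73197583,  0.22825781]), 'ft_torque': array([0.03267309, 0.04811999, 0.0123267 ]), 'gripper_force': 0.0, 'width': 1.0008338068955793}
top [[-0.025, -0.998, 0.059, 0.458], [-1.0, 0.024, -0.009, 0.0], [0.008, -0.059, -0.998, 1.107], [0.0, 0.0, 0.0, 1.0]] 395.5014730212754 -0.007305646612969886
top hook0 0.82 [225.  150.2]
top hook0 0.62 [204.6 185.7]
top trough 0.85 [400.8 189.5]
top slot 0.5 [463.5 195.6]
top slot 0.28 [225.5 148.2]
top driver 0.61 [298.6 231. ]
top stand 0.89 [301.3 230. ]
top stand 0.38 [414.  274.3]
top basket0 0.8 [211.7 174. ]
top basket0 0.72 [169.1 210.4]
top basket0 0.46 [300.5 232.6]
top rack 0.85 [205.8 186.4]
top switch 0.71 [190.4 163.9]
top switch 0.62 [461.6 196.6]
side [[0.813, -0.339, 0.472, 0.004], [-0.581, -0.5, 0.642, -0.707], [0.018, -0.797, -0.604, 0.794], [0.0, 0.0, 0.0, 1.0]] 385.94175620299154 -0.031426589086464396
side hook0 0.97 [317.  160.1]
side hook0 0.4 [296.6 175.9]
side trough 0.89 [382.5 273.9]
side slot 0.5 [426.6 303.9]
side stand 0.86 [294.  238.1]
side basket0 0.92 [295.4 172.9]
side basket0 0.77 [257.  169.9]
side basket0 0.58 [274.9 173.3]
side rack 0.63 [286.6 182.6]
side switch 0.48 [424.  305.7]
```

View pics/top0.png

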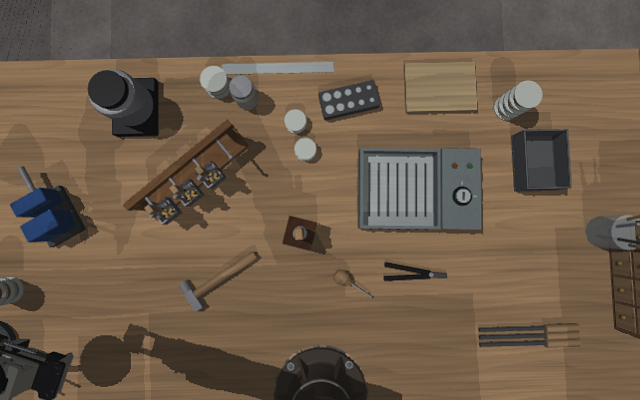

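View pics/side0.png

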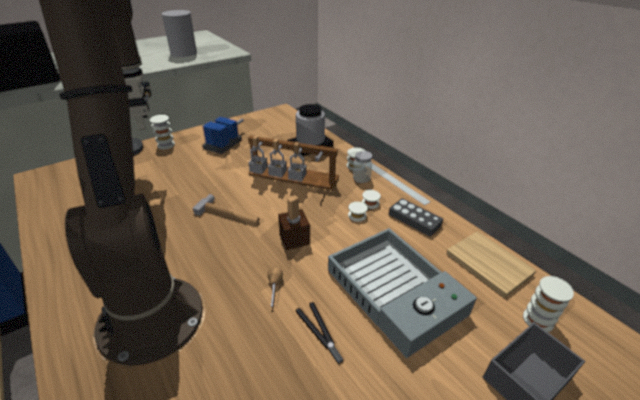

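Run:
```python
from h import *
for c,q,uv,z in [("top","hook0",(225,150.2),.13),("side","hook0",(317,160.1),.13),("top","hook0b",(204.6,185.7),.13),("top","rack",(205.8,186.4),0),("side","rack",(286.6,182.6),0),
 ("top","trough",(400.8,189.5),.015),("side","trough",(382.5,273.9),.015),("top","slot",(463.5,195.6),.0815),("side","slot",(426.6,303.9),.0815),("top","stand",(301.3,230),0),("side","stand",(294,238.1),0),("top","driver",(298.6,231),.005)]:
    print(c,q,onz(c,uv,z).round(4))
```

```text
top hook0 [0.6486 0.2215 0.13  ]
side hook0 [0.6313 0.2046 0.13  ]
top hook0b [0.5611 0.2729 0.13  ]
top rack [0.5727 0.3059 0.    ]
side rack [0.5728 0.314  0.    ]
top trough [ 0.5494 -0.2383  0.015 ]
side trough [ 0.5516 -0.2246  0.015 ]
top slot [ 0.5239 -0.3872  0.0815]
side slot [ 0.5264 -0.392   0.0815]
top stand [0.444  0.0408 0.    ]
side stand [0.4383 0.0455 0.    ]
top driver [0.4415 0.0482 0.005 ]
```

Top view: baskets hang on three of the pegs, near (212,177), (189,193) and (165,211). Peg 0, near (238,148), is empty. The stand and driver are near (300,232), the trough near (400,190) and the switch at (463,196). The side view agrees. Next I move over the baskets for a wrist view.

```bash
cat >> h.py <<'E'
def go(P,yang=None):
    "shift in tool axes (1=1 m) and twist (1=90deg) to bring TCP to P, tool y to heading yang (deg)"
    s=arm.observe();M=R.from_rotvec(s["ee_rot"]).as_matrix()
    d=M.T@(np.array(P)-s["position"]);a=np.degrees(np.arctan2(M[1,1],M[0,1]))
    print("pos",s["position"].round(4),"yang",a.round(2),"tilt",np.degrees(np.arccos(-M[2,2])).round(2),"| shift",d.round(4),"norm",np.linalg.norm(d).round(3),end=" ")
    if yang is not None:
        t=(a-yang+180)%360-180;print("twist",(t/90).round(4),"rows",(abs(t)/8.59).round(1),end="")
    print(" t",round(s["clock"],1))
E
python3 - <<'E'
from h import *
go([.548-.03,.336-.03,.36],-49)
E
```

```text
pos [0.1995 0.5923 0.2268] yang 71.38 tilt 0.01 | shift [-0.3933 -0.1697 -0.1333] norm 0.449 twist 1.3376 rows 14.0 t 0.9
```

Request:
move_arm --motion '[{"tz": -0.045},{"tz": -0.045},{"tz": -0.043},{"tx": -0.0437,"ty": -0.0189},{"tx": -0.0437,"ty": -0.0189},{"tx": -0.0437,"ty": -0.0189},{"tx": -0.0437,"ty": -0.0189},{"tx": -0.0437,"ty": -0.0189},{"tx": -0.0437,"ty": -0.0189},{"tx": -0.0437,"ty": -0.0189},{"tx": -0.0437,"ty": -0.0189},{"tx": -0.0437,"ty": -0.0189}]' --gripper -1

```text
invalid input
```

Request:
move_arm --motion '[{"twist": 0.095},{"twist": 0.095},{"twist": 0.095},{"twist": 0.095},{"twist": 0.095},{"twist": 0.095},{"twist": 0.095},{"twist": 0.095},{"twist": 0.095},{"twist": 0.095},{"twist": 0.095},{"twist": 0.095}]'

```text
invalid input
```

Request:
move_arm --motion '[{"twist": 0.095},{"twist": 0.095},{"twist": 0.01},{},{}]'

```text
invalid input
```

Run:
```python
from h import *
go([.548-.03,.336-.03,.36],-49)
print(arm.observe()["joints"].round(2))
save("wrist","pics/w1.png")
for q in("hook0","basket0","rack"):
    for r in arm.place_of("wrist",q)[:4]:
        z={"hook0":.13,"basket0":.043,"rack":0}[q]
        print(q,round(r["conf"],2),px(r["point"]).round(1),onz("wrist",px(r["point"]),z).round(4))
```

```text
pos [0.1995 0.5923 0.2268] yang 71.38 tilt 0.01 | shift [-0.3933 -0.1697 -0.1333] norm 0.449 twist 1.3376 rows 14.0 t 0.9
[-1.35  0.43  0.03  1.57 -0.01  1.13 -0.08]
```

View pics/w1.png

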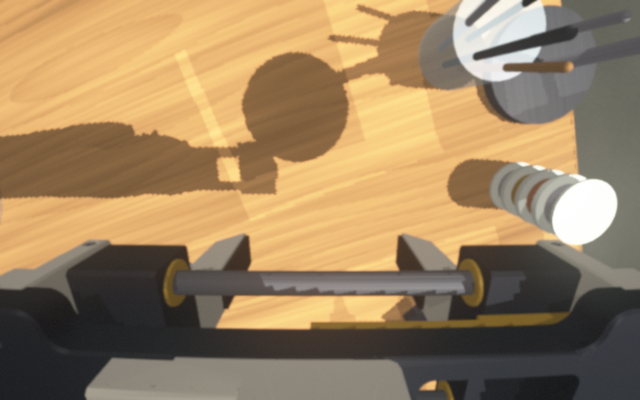

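The rows were refused, probably because they need all four keys. The picture is only the start view.

Request:
move_arm --motion '[{"tx": 0,"ty": 0,"tz": -0.045,"twist": 0},{"tx": 0,"ty": 0,"tz": -0.045,"twist": 0},{"tx": 0,"ty": 0,"tz": -0.043,"twist": 0},{"tx": -0.0437,"ty": -0.0189,"tz": 0,"twist": 0},{"tx": -0.0437,"ty": -0.0189,"tz": 0,"twist": 0},{"tx": -0.0437,"ty": -0.0189,"tz": 0,"twist": 0},{"tx": -0.0437,"ty": -0.0189,"tz": 0,"twist": 0},{"tx": -0.0437,"ty": -0.0189,"tz": 0,"twist": 0},{"tx": -0.0437,"ty": -0.0189,"tz": 0,"twist": 0},{"tx": -0.0437,"ty": -0.0189,"tz": 0,"twist": 0},{"tx": -0.0437,"ty": -0.0189,"tz": 0,"twist": 0},{"tx": -0.0437,"ty": -0.0189,"tz": 0,"twist": 0}]' --gripper -1

```text
clock: 2.3
position: [0.5191, 0.3041, 0.36]
ee_rot: [0.508, 3.1, 0.001]
force: [0.5, 0.8, -0.1]
width: 1.003
gripper_force: 0.0
```

Request:
move_arm --motion '[{"tx": 0,"ty": 0,"tz": 0,"twist": 0.095},{"tx": 0,"ty": 0,"tz": 0,"twist": 0.095},{"tx": 0,"ty": 0,"tz": 0,"twist": 0.095},{"tx": 0,"ty": 0,"tz": 0,"twist": 0.095},{"tx": 0,"ty": 0,"tz": 0,"twist": 0.095},{"tx": 0,"ty": 0,"tz": 0,"twist": 0.095},{"tx": 0,"ty": 0,"tz": 0,"twist": 0.095},{"tx": 0,"ty": 0,"tz": 0,"twist": 0.095},{"tx": 0,"ty": 0,"tz": 0,"twist": 0.095},{"tx": 0,"ty": 0,"tz": 0,"twist": 0.095},{"tx": 0,"ty": 0,"tz": 0,"twist": 0.095},{"tx": 0,"ty": 0,"tz": 0,"twist": 0.095}]'

```text
clock: 3.5
position: [0.5178, 0.3056, 0.3598]
ee_rot: [-2.742, -1.534, -0.0]
force: [0.7, -0.4, 0.1]
width: 0.998
gripper_force: 0.0
```

Request:
move_arm --motion '[{"tx": 0,"ty": 0,"tz": 0,"twist": 0.095},{"tx": 0,"ty": 0,"tz": 0,"twist": 0.095},{"tx": 0,"ty": 0,"tz": 0,"twist": 0.008},{"tx": 0,"ty": 0,"tz": 0,"twist": 0},{"tx": 0,"ty": 0,"tz": 0,"twist": 0}]'

```text
clock: 4.0
position: [0.5179, 0.3056, 0.3597]
ee_rot: [-2.941, -1.104, -0.0]
force: [-0.2, 0.2, -0.7]
width: 1.0
gripper_force: 0.0
```

Run:
```python
from h import *
go([.548-.03,.336-.03,.36],-49)
print(arm.observe()["joints"].round(2))
print(np.round(arm.calibration("wrist")["T"],3).tolist())
save("wrist","pics/w2.png")
for q in("hook0","basket0","rack"):
    for r in arm.place_of("wrist",q)[:4]:
        z={"hook0":.13,"basket0":.043,"rack":0}[q]
        print(q,round(r["conf"],2),px(r["point"]).round(1),onz("wrist",px(r["point"]),z).round(4))
```

```text
pos [0.5179 0.3056 0.3597] yang -48.83 tilt 0.01 | shift [ 0.0004 -0.0002 -0.0003] norm 0.0 twist 0.0018 rows 0.0 t 4.0
[-1.05  0.35  0.62  1.45 -0.2   1.41 -1.28]
[[0.658, -0.72, -0.218, 0.576], [-0.753, -0.631, -0.189, 0.358], [-0.001, 0.289, -0.957, 0.519], [0.0, 0.0, 0.0, 1.0]]
hook0 0.91 [431.  146.8] [0.647  0.2208 0.13  ]
basket0 0.82 [363.1 142.9] [0.5911 0.2814 0.043 ]
basket0 0.72 [280.5 134.9] [0.5101 0.3944 0.043 ]
basket0 0.57 [321.8 139.3] [0.5499 0.3375 0.043 ]
rack 0.69 [340.7 137.2] [0.573  0.3123 0.    ]
```

View pics/w2.png

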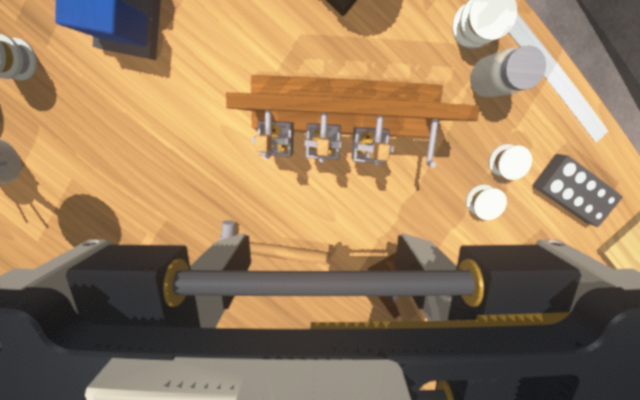

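Wrist view: three baskets with grip blocks near (384,152), (323,146) and (263,143). Peg 0, at (433,145), is empty. I'll zoom in and compare with a predicted overlay.

Run:
```python
from h import *
import itertools
O=np.array([.573,.3105]);
for p in[(384,152),(323,146),(263,143)]: print(onz("wrist",p,.175).round(4))
a=np.radians(40.5)
im=cv2.imread("pics/w2.png")[80:200,220:480];im=cv2.resize(im,None,fx=3,fy=3,interpolation=cv2.INTER_CUBIC)
for y in(-.0375,.0375,.1125):
    for z in(.139,.175):
        pts=[]
        for dx,dy in[(-.01,-.007),(.01,-.007),(.01,.007),(-.01,.007)]:
            X,Y=dx,y+dy
            P=[O[0]+X*np.cos(a)-Y*np.sin(a),O[1]+X*np.sin(a)+Y*np.cos(a),z]
            pts.append((proj("wrist",P)-[220,80])*3+1)
        cv2.polylines(im,[np.int32(pts)],True,(0,255,0) if z>.15 else (255,0,0),1)
cv2.imwrite("pics/w2c.png",im)
```

```text
[0.5959 0.2755 0.175 ]
[0.5521 0.3366 0.175 ]
[0.507  0.3942 0.175 ]
```

View pics/w2c.png

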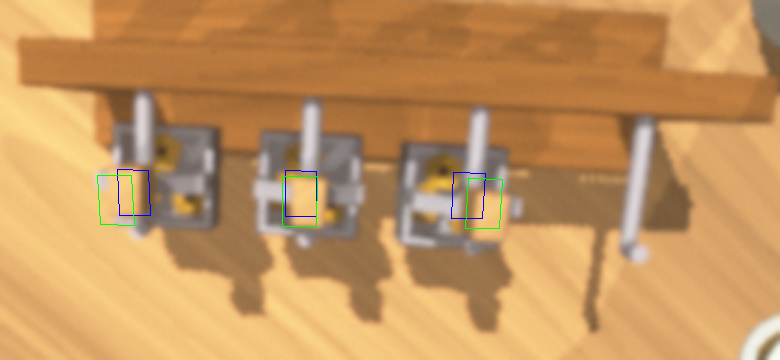

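The overlay sits on the blocks to about 2 mm, so the rack is at about (.574,.3095) with its x heading 40.5°. Now basket 1.

Run:
```python
from h import *
go([.5984,.281,.22],-49.5)
```

```text
pos [0.518  0.3055 0.3598] yang -48.97 tilt 0.01 | shift [0.0446 0.0713 0.1398] norm 0.163 twist 0.0059 rows 0.1 t 4.2
```

Request:
move_arm --motion '[{"tx": 0.011,"ty": 0.018,"tz": 0.035,"twist": 0.006},{"tx": 0.011,"ty": 0.018,"tz": 0.035,"twist": 0},{"tx": 0.011,"ty": 0.018,"tz": 0.035,"twist": 0},{"tx": 0.0116,"ty": 0.0175,"tz": 0.035,"twist": 0},{"tx": 0,"ty": 0,"tz": 0,"twist": 0},{"tx": 0,"ty": 0,"tz": 0,"twist": 0}]' --gripper 0.13

```text
clock: 4.8
position: [0.5982, 0.2799, 0.2192]
ee_rot: [2.948, 1.085, -0.002]
force: [0.4, -1.2, 0.6]
width: 0.528
gripper_force: 0.0
```

Run:
```python
from h import *
go([.5984,.281,.141],-49.5); print(arm.observe()["width"])
save("wrist","pics/w3.png",(120,120,520,360),2)
```

```text
pos [0.5982 0.2799 0.2192] yang -49.59 tilt 0.09 | shift [ 0.001  -0.0007  0.0782] norm 0.078 twist -0.001 rows 0.0 t 4.8
0.5279631935791113
```

View pics/w3.png

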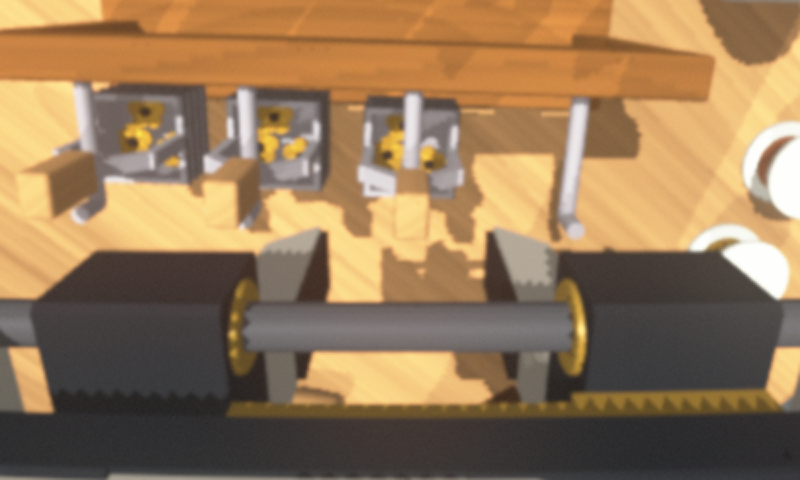

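The block at (412,205) lies midway between the fingers, whose inner edges are at 328 and 487. I'll go down, grip, lift 27 mm, back off 80 mm and rise.

Request:
move_arm --motion '[{"tx": 0.001,"ty": 0,"tz": 0.03,"twist": 0},{"tx": 0,"ty": 0,"tz": 0.03,"twist": 0},{"tx": 0,"ty": 0,"tz": 0.018,"twist": 0},{"tx": 0,"ty": 0,"tz": 0,"twist": 0}]'

```text
clock: 5.25
position: [0.5976, 0.2818, 0.1412]
ee_rot: [-2.947, -1.088, 0.003]
force: [-0.7, 0.2, 0.9]
width: 0.437
gripper_force: 0.0
```

Request:
move_arm --motion '[{"tx": 0,"ty": 0,"tz": 0,"twist": 0},{"tx": 0,"ty": 0,"tz": 0,"twist": 0},{"tx": 0,"ty": 0,"tz": 0,"twist": 0},{"tx": 0,"ty": 0,"tz": 0,"twist": 0},{"tx": 0,"ty": 0,"tz": 0,"twist": 0},{"tx": 0,"ty": 0,"tz": 0,"twist": 0}]' --gripper 1 --squeeze 30

```text
clock: 5.85
position: [0.6007, 0.2799, 0.143]
ee_rot: [2.948, 1.083, 0.005]
force: [3.4, -4.7, 6.7]
width: 0.149
gripper_force: 30.0
```

Request:
move_arm --motion '[{"tx": 0,"ty": 0,"tz": -0.009,"twist": 0},{"tx": 0,"ty": 0,"tz": -0.009,"twist": 0},{"tx": 0,"ty": 0,"tz": -0.009,"twist": 0},{"tx": 0,"ty": 0,"tz": 0,"twist": 0},{"tx": -0.02,"ty": 0,"tz": 0,"twist": 0},{"tx": -0.02,"ty": 0,"tz": 0,"twist": 0},{"tx": -0.02,"ty": 0,"tz": 0,"twist": 0},{"tx": -0.02,"ty": 0,"tz": 0,"twist": 0},{"tx": -0.01,"ty": 0,"tz": 0,"twist": 0},{"tx": 0,"ty": 0,"tz": 0,"twist": 0}]'

```text
clock: 6.85
position: [0.5298, 0.222, 0.1689]
ee_rot: [-2.948, -1.084, 0.001]
force: [-0.1, 0.1, -1.7]
width: 0.15
gripper_force: 30.0
```

Run:
```python
from h import *
# trough frame: edges
for c,q,z in(("top","trough",.015),("side","trough",.015)):
    r=arm.place_of(c,q)
    for i in r[:1]: print(c,i["conf"],onz(c,px(i["point"]),z).round(4))
for a,b in[((360,149),(360,229)),((440,149),(440,229)),((481,149),(483,229)),((360,229),(482,230)),((360,150),(481,149))]:
    print(onz("top",a,.055).round(3),onz("top",b,.055).round(3))
save("top","pics/top1.png",(110,100,510,300),2)
o=arm.observe();print(o["width"],o["gripper_force"],o["force"])
go([.497,-.186,.28],-49.5)
```

```text
top 0.85 [ 0.5494 -0.2382  0.015 ]
side 0.89 [ 0.5517 -0.2246  0.015 ]
[ 0.658 -0.124  0.055] [ 0.443 -0.117  0.055]
[ 0.653 -0.34   0.055] [ 0.438 -0.33   0.055]
[ 0.65  -0.451  0.055] [ 0.435 -0.445  0.055]
[ 0.443 -0.117  0.055] [ 0.433 -0.442  0.055]
[ 0.655 -0.124  0.055] [ 0.65  -0.451  0.055]
0.1510660486772615 29.98245656490326 [ 0.27239623 -0.31565768 -1.51249046]
pos [0.5312 0.2235 0.1689] yang -49.54 tilt 0.06 | shift [-0.2917  0.2893 -0.1114] norm 0.426 twist -0.0004 rows 0.0 t 7.0
```

View pics/top1.png

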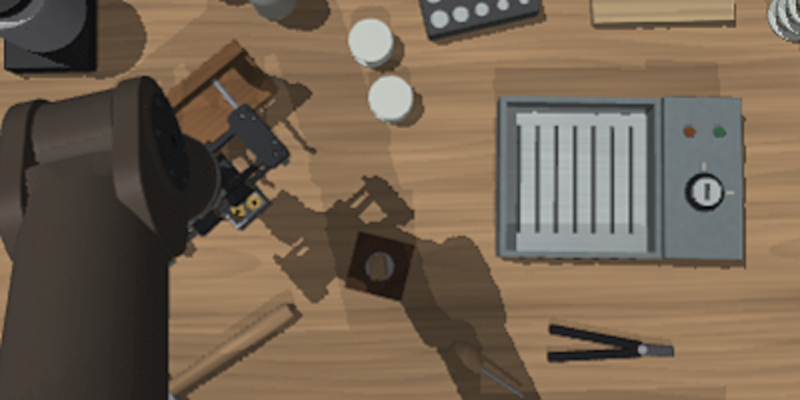

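Basket 1 is off its peg: its blossoms show at (248,207) in the crop, with 30 N of grip. The trough centre is about (.548,-.230). I carry it to the near-left corner of the trough.

Request:
move_arm --motion '[{"tx": 0,"ty": 0,"tz": -0.03,"twist": 0},{"tx": 0,"ty": 0,"tz": -0.04,"twist": 0},{"tx": 0,"ty": 0,"tz": -0.041,"twist": 0},{"tx": -0.016,"ty": 0.016,"tz": 0,"twist": 0},{"tx": -0.03,"ty": 0.03,"tz": 0,"twist": 0},{"tx": -0.03,"ty": 0.03,"tz": 0,"twist": 0},{"tx": -0.03,"ty": 0.03,"tz": 0,"twist": 0},{"tx": -0.03,"ty": 0.03,"tz": 0,"twist": 0},{"tx": -0.03,"ty": 0.03,"tz": 0,"twist": 0},{"tx": -0.03,"ty": 0.03,"tz": 0,"twist": 0},{"tx": -0.03,"ty": 0.03,"tz": 0,"twist": 0},{"tx": -0.03,"ty": 0.03,"tz": 0,"twist": 0}]'

```text
clock: 8.2
position: [0.5014, -0.1402, 0.2793]
ee_rot: [2.948, 1.086, -0.0]
force: [0.2, 0.4, -1.1]
width: 0.152
gripper_force: 30.0
```

Run:
```python
from h import *
go([.498,-.180,.28],-49.5);go([.498,-.180,.117],-49.5); o=arm.observe();print(o["width"],o["gripper_force"],o["joints"].round(2))
```

```text
pos [ 0.5014 -0.1402  0.2793] yang -49.56 tilt 0.01 | shift [-0.0284  0.0281 -0.0007] norm 0.04 twist -0.0006 rows 0.0 t 8.2
pos [ 0.5014 -0.1402  0.2793] yang -49.56 tilt 0.01 | shift [-0.0284  0.028   0.1623] norm 0.167 twist -0.0006 rows 0.0 t 8.2
0.15203035600213644 29.9937441945076 [-0.45  0.26  0.78  1.79 -0.19  1.17 -0.47]
```

Lower it over the spot, then check with the cameras before letting go.

Request:
move_arm --motion '[{"tx": -0.014,"ty": 0.014,"tz": 0,"twist": 0},{"tx": -0.0144,"ty": 0.014,"tz": 0,"twist": 0},{"tx": 0,"ty": 0,"tz": 0.035,"twist": 0},{"tx": 0,"ty": 0,"tz": 0.035,"twist": 0},{"tx": 0,"ty": 0,"tz": 0.035,"twist": 0},{"tx": 0,"ty": 0,"tz": 0.025,"twist": 0},{"tx": 0,"ty": 0,"tz": 0.015,"twist": 0},{"tx": 0,"ty": 0,"tz": 0.01,"twist": 0},{"tx": 0,"ty": 0,"tz": 0.005,"twist": 0},{"tx": 0,"ty": 0,"tz": 0,"twist": 0}]'

```text
clock: 9.2
position: [0.4982, -0.1783, 0.1194]
ee_rot: [-2.948, -1.085, 0.001]
force: [0.9, -0.1, -2.0]
width: 0.148
gripper_force: 30.0
```

Run:
```python
from h import *
go([.498,-.180,.117],-49.5);go([.58,.25,.28],-49.5)
for c in ["top","side"]: save(c,f"pics/{c}2.png")
a=cv2.imread("pics/top2.png")[120:260,330:500];b=cv2.imread("pics/side2.png")[210:350,310:480]
cv2.imwrite("pics/ts2.png",cv2.resize(np.hstack([a,b]),None,fx=2.3,fy=2.3,interpolation=cv2.INTER_CUBIC))
```

```text
pos [ 0.4982 -0.1783  0.1194] yang -49.58 tilt 0.03 | shift [-0.0013  0.0012  0.0024] norm 0.003 twist -0.0009 rows 0.0 t 9.2
pos [ 0.4982 -0.1783  0.1194] yang -49.58 tilt 0.03 | shift [ 0.3399 -0.273  -0.1607] norm 0.465 twist -0.0009 rows 0.0 t 9.2
```

View pics/ts2.png

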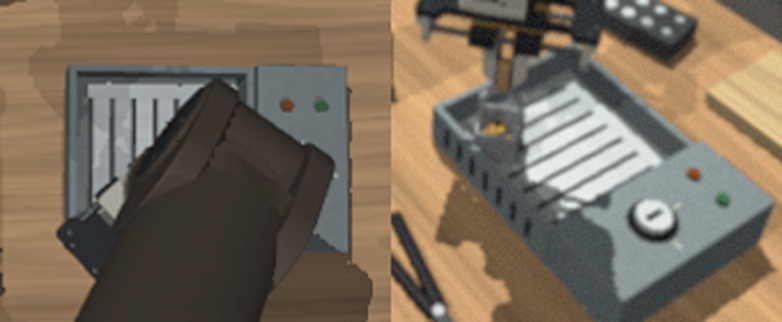

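The side view shows the basket inside the trough walls at (500,125). Lower the last 3 mm, release and rise.

Request:
move_arm --motion '[{"tx": 0,"ty": 0,"tz": 0.003,"twist": 0},{"tx": 0,"ty": 0,"tz": 0.001,"twist": 0},{"tx": 0,"ty": 0,"tz": 0,"twist": 0}]'

```text
clock: 9.6
position: [0.4983, -0.178, 0.1158]
ee_rot: [-2.948, -1.086, -0.001]
force: [0.3, -0.3, -1.2]
width: 0.152
gripper_force: 30.0
```

Request:
move_arm --motion '[{"tx": 0,"ty": 0,"tz": 0,"twist": 0},{"tx": 0,"ty": 0,"tz": 0,"twist": 0},{"tx": 0,"ty": 0,"tz": 0,"twist": 0},{"tx": 0,"ty": 0,"tz": -0.03,"twist": 0},{"tx": 0,"ty": 0,"tz": -0.045,"twist": 0},{"tx": 0,"ty": 0,"tz": -0.045,"twist": 0},{"tx": 0,"ty": 0,"tz": -0.045,"twist": 0}]' --gripper 0.13

```text
clock: 10.3
position: [0.4978, -0.1782, 0.2826]
ee_rot: [2.948, 1.085, -0.0]
force: [1.6, 0.0, -0.5]
width: 0.434
gripper_force: 0.0
```

Run:
```python
from h import *
go([.5496,.338,.28],-49.5)
```

```text
pos [ 0.4978 -0.1782  0.2826] yang -49.6 tilt 0.01 | shift [ 0.374  -0.3596  0.0025] norm 0.519 twist -0.0012 rows 0.0 t 10.3
```

Request:
move_arm --motion '[{"tx": 0.034,"ty": -0.0327,"tz": 0,"twist": 0},{"tx": 0.034,"ty": -0.0327,"tz": 0,"twist": 0},{"tx": 0.034,"ty": -0.0327,"tz": 0,"twist": 0},{"tx": 0.034,"ty": -0.0327,"tz": 0,"twist": 0},{"tx": 0.034,"ty": -0.0327,"tz": 0,"twist": 0},{"tx": 0.034,"ty": -0.0327,"tz": 0,"twist": 0},{"tx": 0.034,"ty": -0.0327,"tz": 0,"twist": 0},{"tx": 0.034,"ty": -0.0327,"tz": 0,"twist": 0},{"tx": 0.034,"ty": -0.0327,"tz": 0,"twist": 0},{"tx": 0.034,"ty": -0.0327,"tz": 0,"twist": 0},{"tx": 0.034,"ty": -0.0327,"tz": 0,"twist": 0},{"tx": 0,"ty": 0,"tz": 0,"twist": 0}]'

```text
clock: 11.5
position: [0.5475, 0.3469, 0.2791]
ee_rot: [-2.94, -1.099, 0.002]
force: [-0.1, 0.4, -0.2]
width: 0.433
gripper_force: 0.0
```

Run:
```python
from h import *
go([.5496,.338,.141],-49.5)
for q in ("stand","basket1"):
  for r in arm.place_of("top",q)[:3]: print(q,r["conf"],px(r["point"]).round(1),onz("top",px(r["point"]),.0).round(4))
```

```text
pos [0.5475 0.3469 0.2791] yang -49.0 tilt 0.15 | shift [-0.0043  0.0084  0.1381] norm 0.138 twist 0.0056 rows 0.1 t 11.5
stand 0.62 [298.4 232.3] [0.4379 0.0491 0.    ]
basket1 0.7 [192.1 195.4] [0.5483 0.3443 0.    ]
basket1 0.57 [169.  208.2] [0.514  0.4091 0.    ]
```

Request:
move_arm --motion '[{"tx": 0,"ty": 0,"tz": 0.04,"twist": 0},{"tx": 0,"ty": 0,"tz": 0,"twist": 0},{"tx": 0,"ty": 0,"tz": 0,"twist": 0}]'

```text
clock: 11.9
position: [0.5495, 0.3368, 0.2411]
ee_rot: [2.949, 1.083, -0.002]
force: [0.2, -0.3, -0.1]
width: 0.434
gripper_force: 0.0
```

Run:
```python
from h import *
go([.5496,.338,.141],-49.5)
save("wrist","pics/w4.png",(120,120,520,360),2)
```

```text
pos [0.5495 0.3368 0.2411] yang -49.68 tilt 0.08 | shift [ 0.001  -0.0009  0.1001] norm 0.1 twist -0.002 rows 0.0 t 11.9
```

View pics/w4.png

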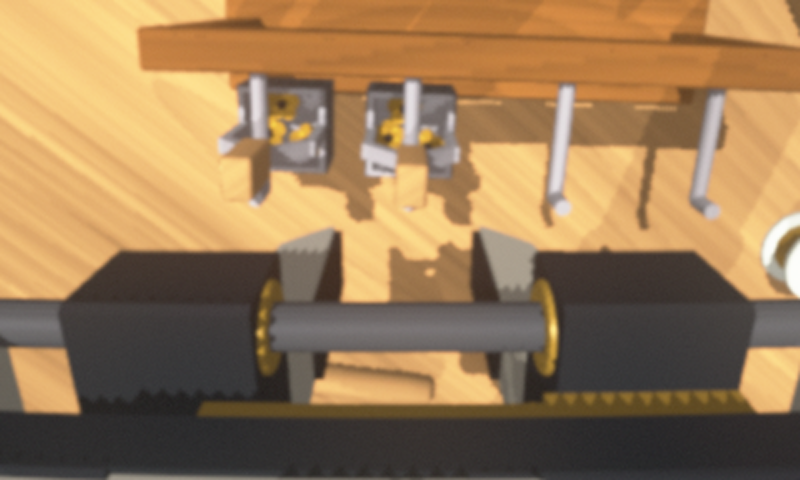

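The block at (411,180) is centred between the fingers at 338 and 474. Pick basket 2 with the same sequence.

Request:
move_arm --motion '[{"tx": 0.001,"ty": 0,"tz": 0.03,"twist": 0},{"tx": 0,"ty": 0,"tz": 0.03,"twist": 0},{"tx": 0,"ty": 0,"tz": 0.025,"twist": 0},{"tx": 0,"ty": 0,"tz": 0.015,"twist": 0},{"tx": 0,"ty": 0,"tz": 0,"twist": 0},{"tx": 0,"ty": 0,"tz": 0,"twist": 0}]'

```text
clock: 12.55
position: [0.5514, 0.3391, 0.1423]
ee_rot: [-2.948, -1.085, -0.003]
force: [0.3, 0.9, 0.5]
width: 0.435
gripper_force: 0.0
```

Request:
move_arm --motion '[{"tx": 0,"ty": 0,"tz": 0,"twist": 0},{"tx": 0,"ty": 0,"tz": 0,"twist": 0},{"tx": 0,"ty": 0,"tz": 0,"twist": 0},{"tx": 0,"ty": 0,"tz": 0,"twist": 0},{"tx": 0,"ty": 0,"tz": 0,"twist": 0},{"tx": 0,"ty": 0,"tz": 0,"twist": 0}]' --gripper 1

```text
clock: 13.15
position: [0.5522, 0.3373, 0.1416]
ee_rot: [2.947, 1.082, 0.004]
force: [3.1, -4.4, 3.3]
width: 0.152
gripper_force: 30.0
```

Request:
move_arm --motion '[{"tx": 0,"ty": 0,"tz": -0.009,"twist": 0},{"tx": 0,"ty": 0,"tz": -0.009,"twist": 0},{"tx": 0,"ty": 0,"tz": -0.009,"twist": 0},{"tx": 0,"ty": 0,"tz": 0,"twist": 0},{"tx": -0.02,"ty": 0,"tz": 0,"twist": 0},{"tx": -0.02,"ty": 0,"tz": 0,"twist": 0},{"tx": -0.02,"ty": 0,"tz": 0,"twist": 0},{"tx": -0.02,"ty": 0,"tz": 0,"twist": 0},{"tx": -0.01,"ty": 0,"tz": 0,"twist": 0},{"tx": 0,"ty": 0,"tz": 0,"twist": 0},{"tx": 0,"ty": 0,"tz": 0,"twist": 0}]'

```text
clock: 14.25
position: [0.4824, 0.2814, 0.168]
ee_rot: [-2.947, -1.086, -0.002]
force: [0.4, 0.7, -0.1]
width: 0.148
gripper_force: 30.0
```

Run:
```python
from h import *
o=arm.observe();print(o["width"],o["gripper_force"],o["force"])
go([.598,-.182,.28],-49.5)
```

```text
0.14822655432538265 29.99380499124527 [ 0.36498703  0.68502033 -0.11582897]
pos [0.4824 0.2814 0.168 ] yang -49.54 tilt 0.06 | shift [-0.2126  0.4276 -0.1123] norm 0.491 twist -0.0005 rows 0.0 t 14.2
```

Request:
move_arm --motion '[{"tx": 0,"ty": 0,"tz": -0.03,"twist": 0},{"tx": 0,"ty": 0,"tz": -0.04,"twist": 0},{"tx": 0,"ty": 0,"tz": -0.042,"twist": 0},{"tx": -0.01,"ty": 0.02,"tz": 0,"twist": 0},{"tx": -0.018,"ty": 0.036,"tz": 0,"twist": 0},{"tx": -0.018,"ty": 0.036,"tz": 0,"twist": 0},{"tx": -0.018,"ty": 0.036,"tz": 0,"twist": 0},{"tx": -0.018,"ty": 0.036,"tz": 0,"twist": 0},{"tx": -0.018,"ty": 0.036,"tz": 0,"twist": 0},{"tx": -0.018,"ty": 0.036,"tz": 0,"twist": 0},{"tx": -0.018,"ty": 0.036,"tz": 0,"twist": 0},{"tx": -0.018,"ty": 0.036,"tz": 0,"twist": 0}]'

```text
clock: 15.45
position: [0.5657, -0.055, 0.2799]
ee_rot: [2.947, 1.086, 0.001]
force: [0.6, 1.3, -1.1]
width: 0.151
gripper_force: 30.0
```

Request:
move_arm --motion '[{"tx": -0.018,"ty": 0.036,"tz": 0,"twist": 0},{"tx": -0.018,"ty": 0.036,"tz": 0,"twist": 0},{"tx": -0.012,"ty": 0.024,"tz": 0,"twist": 0},{"tx": 0,"ty": 0,"tz": 0,"twist": 0},{"tx": 0,"ty": 0,"tz": 0,"twist": 0}]'

```text
clock: 15.95
position: [0.5908, -0.1584, 0.2794]
ee_rot: [2.948, 1.084, -0.001]
force: [0.4, 0.7, -1.0]
width: 0.154
gripper_force: 30.0
```

Run:
```python
from h import *
o=arm.observe();print(o["width"],o["gripper_force"],o["force"])
go([.598,-.182,.116],-49.5)
save("wrist","pics/w5.png",(120,120,520,360),2)
```

```text
0.1537327558025639 29.994070529937744 [ 0.44804649  0.74115678 -1.03249329]
pos [ 0.5908 -0.1584  0.2794] yang -49.63 tilt 0.03 | shift [-0.0097  0.0226  0.1634] norm 0.165 twist -0.0015 rows 0.0 t 15.9
```

View pics/w5.png

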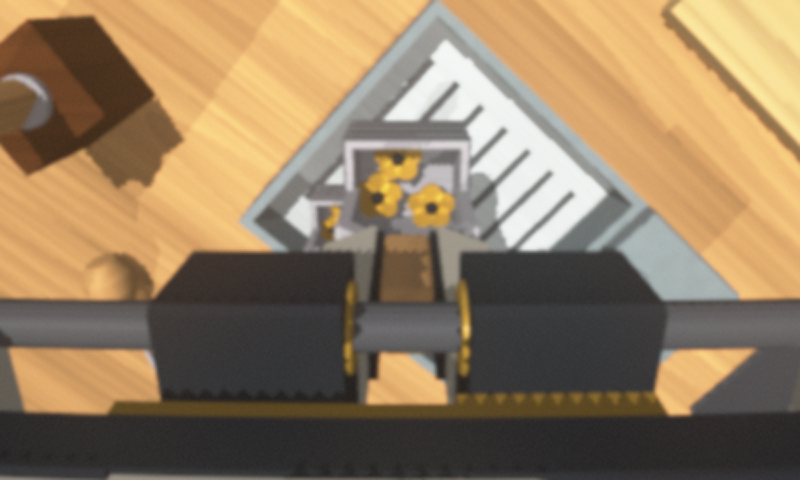

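Basket 2 is held upright over the trough. The rim corners at crop (437,3) and (245,220) let me check the trough's pose.

Run:
```python
from h import *
for p in((437,3),(245,220)): print(onz("wrist",(120+p[0]/2,120+p[1]/2),.055).round(4))
```

```text
[ 0.6602 -0.1235  0.055 ]
[ 0.4509 -0.1173  0.055 ]
```

Request:
move_arm --motion '[{"tx": -0.005,"ty": 0.012,"tz": 0,"twist": 0},{"tx": -0.005,"ty": 0.011,"tz": 0,"twist": 0},{"tx": 0,"ty": 0,"tz": 0.02,"twist": 0},{"tx": 0,"ty": 0,"tz": 0,"twist": 0}]'

```text
clock: 16.4
position: [0.5966, -0.1822, 0.2578]
ee_rot: [-2.947, -1.084, 0.004]
force: [-0.9, 0.6, -1.3]
width: 0.153
gripper_force: 30.0
```

Run:
```python
from h import *
go([.598,-.182,.115],-49.5)
```

```text
pos [ 0.5966 -0.1822  0.2578] yang -49.59 tilt 0.18 | shift [0.0015 0.0011 0.1428] norm 0.143 twist -0.0011 rows 0.0 t 16.4
```

Request:
move_arm --motion '[{"tx": 0.001,"ty": 0,"tz": 0.035,"twist": 0},{"tx": 0,"ty": 0,"tz": 0.035,"twist": 0},{"tx": 0,"ty": 0,"tz": 0.03,"twist": 0},{"tx": 0,"ty": 0,"tz": 0.02,"twist": 0},{"tx": 0,"ty": 0,"tz": 0.013,"twist": 0},{"tx": 0,"ty": 0,"tz": 0.005,"twist": 0},{"tx": 0,"ty": 0,"tz": 0.004,"twist": 0},{"tx": 0,"ty": 0,"tz": 0,"twist": 0},{"tx": 0,"ty": 0,"tz": 0,"twist": 0}]'

```text
clock: 17.3
position: [0.5987, -0.1815, 0.1187]
ee_rot: [2.947, 1.085, 0.002]
force: [0.7, -0.1, -1.3]
width: 0.153
gripper_force: 30.0
```

Request:
move_arm --motion '[{"tx": 0,"ty": 0,"tz": 0,"twist": 0},{"tx": 0,"ty": 0,"tz": 0,"twist": 0},{"tx": 0,"ty": 0,"tz": 0,"twist": 0},{"tx": 0,"ty": 0,"tz": -0.03,"twist": 0},{"tx": 0,"ty": 0,"tz": -0.045,"twist": 0},{"tx": 0,"ty": 0,"tz": -0.045,"twist": 0},{"tx": 0,"ty": 0,"tz": -0.045,"twist": 0},{"tx": 0,"ty": 0,"tz": 0,"twist": 0}]' --gripper 0.13

```text
clock: 18.1
position: [0.6006, -0.1832, 0.2894]
ee_rot: [2.943, 1.083, 0.013]
force: [0.5, -1.3, -0.9]
width: 0.438
gripper_force: 0.0
```

Run:
```python
from h import *
go([.501,.395,.28],-49.5)
```

```text
pos [ 0.6006 -0.1832  0.2894] yang -49.61 tilt 0.58 | shift [ 0.2988 -0.505   0.007 ] norm 0.587 twist -0.0012 rows 0.0 t 18.1
```

Request:
move_arm --motion '[{"tx": 0.0213,"ty": -0.0361,"tz": 0,"twist": 0},{"tx": 0.0213,"ty": -0.0361,"tz": 0,"twist": 0},{"tx": 0.0213,"ty": -0.0361,"tz": 0,"twist": 0},{"tx": 0.0213,"ty": -0.0361,"tz": 0,"twist": 0},{"tx": 0.0213,"ty": -0.0361,"tz": 0,"twist": 0},{"tx": 0.0213,"ty": -0.0361,"tz": 0,"twist": 0},{"tx": 0.0213,"ty": -0.0361,"tz": 0,"twist": 0},{"tx": 0.0213,"ty": -0.0361,"tz": 0,"twist": 0},{"tx": 0.0213,"ty": -0.0361,"tz": 0,"twist": 0},{"tx": 0.0213,"ty": -0.0361,"tz": 0,"twist": 0},{"tx": 0.0213,"ty": -0.0361,"tz": 0,"twist": 0},{"tx": 0.0213,"ty": -0.0361,"tz": 0,"twist": 0}]'

```text
clock: 19.3
position: [0.5112, 0.3158, 0.2826]
ee_rot: [-2.948, -1.085, -0.0]
force: [1.3, 0.2, 0.7]
width: 0.433
gripper_force: 0.0
```

Request:
move_arm --motion '[{"tx": 0.0213,"ty": -0.0361,"tz": 0,"twist": 0},{"tx": 0.0213,"ty": -0.0361,"tz": 0,"twist": 0},{"tx": 0,"ty": 0,"tz": 0.04,"twist": 0},{"tx": 0,"ty": 0,"tz": 0,"twist": 0},{"tx": 0,"ty": 0,"tz": 0,"twist": 0},{"tx": 0,"ty": 0,"tz": 0,"twist": 0}]'

```text
clock: 19.9
position: [0.4987, 0.3956, 0.2445]
ee_rot: [-2.949, -1.082, -0.003]
force: [0.1, 0.4, -0.3]
width: 0.433
gripper_force: 0.0
```

Run:
```python
from h import *
go([.501,.395,.141],-49.5)
save("wrist","pics/w6.png");save("side","pics/side6.png")
a=cv2.imread("pics/w6.png")[130:330,170:470];b=cv2.imread("pics/side6.png")[200:350,290:490]
cv2.imwrite("pics/ws6.png",np.hstack([cv2.resize(a,(390,260)),cv2.resize(b,(400,260))]))
```

```text
pos [0.4987 0.3956 0.2445] yang -49.71 tilt 0.11 | shift [0.0011 0.0019 0.1035] norm 0.104 twist -0.0023 rows 0.0 t 19.9
```

View pics/ws6.png

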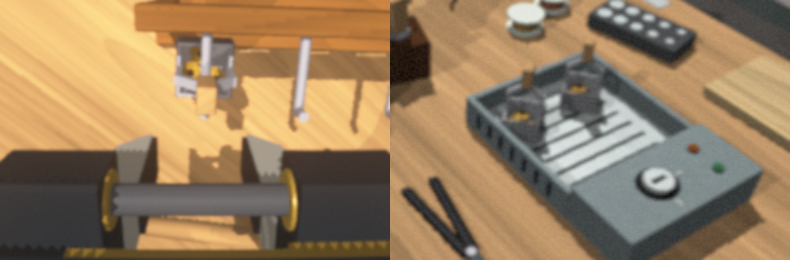

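Both placed baskets stand upright, at (520,110) and (580,85). The last grip block at (205,97) is centred between the fingers, so I pick basket 3.

Request:
move_arm --motion '[{"tx": 0.001,"ty": 0.001,"tz": 0.035,"twist": 0},{"tx": 0,"ty": 0,"tz": 0.03,"twist": 0},{"tx": 0,"ty": 0,"tz": 0.025,"twist": 0},{"tx": 0,"ty": 0,"tz": 0.013,"twist": 0},{"tx": 0,"ty": 0,"tz": 0,"twist": 0},{"tx": 0,"ty": 0,"tz": 0,"twist": 0}]'

```text
clock: 20.6
position: [0.4997, 0.3968, 0.1411]
ee_rot: [-2.948, -1.085, -0.002]
force: [-0.5, 0.2, -0.0]
width: 0.434
gripper_force: 0.0
```

Request:
move_arm --motion '[{"tx": 0,"ty": 0,"tz": 0,"twist": 0},{"tx": 0,"ty": 0,"tz": 0,"twist": 0},{"tx": 0,"ty": 0,"tz": 0,"twist": 0},{"tx": 0,"ty": 0,"tz": 0,"twist": 0},{"tx": 0,"ty": 0,"tz": 0,"twist": 0},{"tx": 0,"ty": 0,"tz": 0,"twist": 0}]' --gripper 1

```text
clock: 21.2
position: [0.502, 0.3937, 0.1408]
ee_rot: [2.947, 1.079, 0.005]
force: [6.2, -8.4, 2.9]
width: 0.149
gripper_force: 30.0
```

Request:
move_arm --motion '[{"tx": 0,"ty": 0,"tz": -0.009,"twist": 0},{"tx": 0,"ty": 0,"tz": -0.009,"twist": 0},{"tx": 0,"ty": 0,"tz": -0.009,"twist": 0},{"tx": 0,"ty": 0,"tz": 0,"twist": 0},{"tx": -0.02,"ty": 0,"tz": 0,"twist": 0},{"tx": -0.02,"ty": 0,"tz": 0,"twist": 0},{"tx": -0.02,"ty": 0,"tz": 0,"twist": 0},{"tx": -0.02,"ty": 0,"tz": 0,"twist": 0},{"tx": -0.01,"ty": 0,"tz": 0,"twist": 0},{"tx": 0,"ty": 0,"tz": 0,"twist": 0},{"tx": 0,"ty": 0,"tz": 0,"twist": 0}]'

```text
clock: 22.3
position: [0.4308, 0.3392, 0.167]
ee_rot: [-2.947, -1.086, -0.002]
force: [-0.1, -0.2, -2.4]
width: 0.152
gripper_force: 30.0
```

Run:
```python
from h import *
o=arm.observe();print(o["width"],o["gripper_force"],o["force"])
go([.60,-.278,.29],-49.5)
```

```text
0.15170144955983336 29.987513422966003 [-0.11260122 -0.21049526 -2.43036438]
pos [0.4308 0.3392 0.167 ] yang -49.54 tilt 0.07 | shift [-0.2716  0.5793 -0.1234] norm 0.652 twist -0.0005 rows 0.0 t 22.3
```

Request:
move_arm --motion '[{"tx": 0,"ty": 0,"tz": -0.035,"twist": 0},{"tx": 0,"ty": 0,"tz": -0.045,"twist": 0},{"tx": 0,"ty": 0,"tz": -0.043,"twist": 0},{"tx": -0.009,"ty": 0.0193,"tz": 0,"twist": 0},{"tx": -0.0181,"ty": 0.0386,"tz": 0,"twist": 0},{"tx": -0.0181,"ty": 0.0386,"tz": 0,"twist": 0},{"tx": -0.0181,"ty": 0.0386,"tz": 0,"twist": 0},{"tx": -0.0181,"ty": 0.0386,"tz": 0,"twist": 0},{"tx": -0.0181,"ty": 0.0386,"tz": 0,"twist": 0},{"tx": -0.0181,"ty": 0.0386,"tz": 0,"twist": 0},{"tx": -0.0181,"ty": 0.0386,"tz": 0,"twist": 0},{"tx": -0.0181,"ty": 0.0386,"tz": 0,"twist": 0}]'

```text
clock: 23.5
position: [0.5269, -0.0131, 0.2895]
ee_rot: [2.947, 1.086, 0.001]
force: [0.8, -0.0, -1.8]
width: 0.152
gripper_force: 30.0
```

Request:
move_arm --motion '[{"tx": -0.0181,"ty": 0.0386,"tz": 0,"twist": 0},{"tx": -0.0181,"ty": 0.0386,"tz": 0,"twist": 0},{"tx": -0.0181,"ty": 0.0386,"tz": 0,"twist": 0},{"tx": -0.0181,"ty": 0.0386,"tz": 0,"twist": 0},{"tx": -0.0181,"ty": 0.0386,"tz": 0,"twist": 0},{"tx": -0.0181,"ty": 0.0386,"tz": 0,"twist": 0},{"tx": -0.009,"ty": 0.0193,"tz": 0,"twist": 0},{"tx": 0,"ty": 0,"tz": 0,"twist": 0},{"tx": 0,"ty": 0,"tz": 0,"twist": 0},{"tx": 0,"ty": 0,"tz": 0,"twist": 0}]'

```text
clock: 24.5
position: [0.5996, -0.2773, 0.2892]
ee_rot: [-2.946, -1.087, 0.0]
force: [0.7, -0.5, -1.0]
width: 0.151
gripper_force: 30.0
```

Run:
```python
from h import *
o=arm.observe();print(o["width"],o["force"])
go([.60,-.278,.1155],-49.5)
```

```text
0.15135328296749076 [ 0.71685997 -0.45300636 -0.98456799]
pos [ 0.5996 -0.2773  0.2892] yang -49.49 tilt 0.05 | shift [-0.0002  0.001   0.1737] norm 0.174 twist 0.0001 rows 0.0 t 24.5
```

Request:
move_arm --motion '[{"tx": 0,"ty": 0.001,"tz": 0.035,"twist": 0},{"tx": 0,"ty": 0,"tz": 0.04,"twist": 0},{"tx": 0,"ty": 0,"tz": 0.035,"twist": 0},{"tx": 0,"ty": 0,"tz": 0.03,"twist": 0},{"tx": 0,"ty": 0,"tz": 0.02,"twist": 0},{"tx": 0,"ty": 0,"tz": 0.008,"twist": 0},{"tx": 0,"ty": 0,"tz": 0.005,"twist": 0},{"tx": 0,"ty": 0,"tz": 0.002,"twist": 0},{"tx": 0,"ty": 0,"tz": 0,"twist": 0},{"tx": 0,"ty": 0,"tz": 0,"twist": 0}]'

```text
clock: 25.5
position: [0.6004, -0.2794, 0.1158]
ee_rot: [2.947, 1.085, 0.002]
force: [-0.4, -0.2, -0.9]
width: 0.149
gripper_force: 30.0
```

Request:
move_arm --motion '[{"tx": 0,"ty": 0,"tz": 0,"twist": 0},{"tx": 0,"ty": 0,"tz": 0,"twist": 0},{"tx": 0,"ty": 0,"tz": 0,"twist": 0},{"tx": 0,"ty": 0,"tz": -0.03,"twist": 0},{"tx": 0,"ty": 0,"tz": -0.045,"twist": 0},{"tx": 0,"ty": 0,"tz": -0.045,"twist": 0},{"tx": 0,"ty": 0,"tz": -0.045,"twist": 0},{"tx": 0,"ty": 0,"tz": -0.04,"twist": 0},{"tx": 0,"ty": 0,"tz": 0,"twist": 0}]' --gripper 0.13

```text
clock: 26.4
position: [0.6013, -0.2813, 0.3261]
ee_rot: [2.942, 1.083, 0.01]
force: [0.3, -0.8, -0.2]
width: 0.437
gripper_force: 0.0
```

Run:
```python
from h import *
go([.48,-.36,.32],0)
save("wrist","pics/w7.png")
for q in ("slot","trough"):
  for c in("wrist","side"):
    for r in arm.place_of(c,q)[:2]: print(c,q,r["conf"],px(r["point"]).round(1),onz(c,px(r["point"]),.0815 if q=="slot" else .015).round(4))
```

```text
pos [ 0.6013 -0.2813  0.3261] yang -49.6 tilt 0.54 | shift [-0.1434 -0.0188  0.0054] norm 0.145 twist -0.5511 rows 5.8 t 26.4
wrist slot 0.88 [342.3 251.3] [ 0.5263 -0.3814  0.0815]
side slot 0.65 [424.9 303.9] [ 0.5232 -0.3897  0.0815]
wrist trough 0.91 [273.7 169.1] [ 0.5424 -0.2164  0.015 ]
side trough 0.59 [382.9 274.3] [ 0.5515 -0.2263  0.015 ]
```

View pics/w7.png

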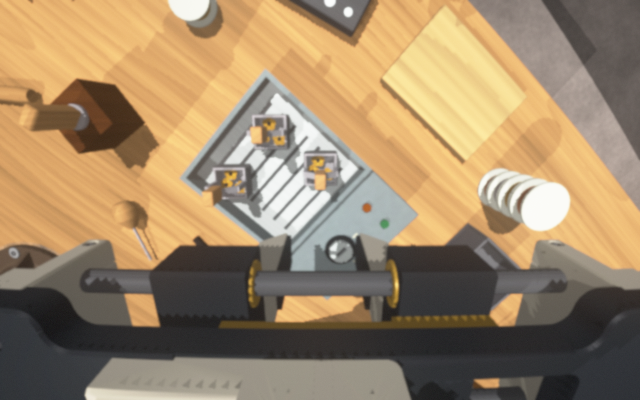

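All three baskets stand upright in the trough: (230,180), (268,132), (320,168). The slot shows at (341,249). I'll look at the slot from closer above.

Run:
```python
from h import *
go([.525,-.388,.21],-49.5); print(arm.observe()["joints"].round(2))
```

```text
pos [ 0.5994 -0.2786  0.3181] yang -49.57 tilt 0.14 | shift [-0.1275  0.0353  0.1082] norm 0.171 twist -0.0008 rows 0.0 t 26.6
[-0.14  0.53  0.84  1.38 -0.39  1.41 -0.17]
```

Request:
move_arm --motion '[{"tx": -0.032,"ty": 0.009,"tz": 0,"twist": 0},{"tx": -0.032,"ty": 0.009,"tz": 0,"twist": 0},{"tx": -0.032,"ty": 0.009,"tz": 0,"twist": 0},{"tx": -0.0315,"ty": 0.008,"tz": 0,"twist": 0},{"tx": 0,"ty": 0,"tz": 0.036,"twist": 0},{"tx": 0,"ty": 0,"tz": 0.036,"twist": 0},{"tx": 0,"ty": 0,"tz": 0.036,"twist": 0},{"tx": 0,"ty": 0,"tz": 0,"twist": 0},{"tx": 0,"ty": 0,"tz": 0,"twist": 0},{"tx": 0,"ty": 0,"tz": 0,"twist": 0},{"tx": 0,"ty": 0,"tz": 0,"twist": 0}]' --gripper -0.3

```text
clock: 27.75
position: [0.5261, -0.3893, 0.2136]
ee_rot: [2.946, 1.085, 0.002]
force: [0.5, -0.7, 0.4]
width: 0.651
gripper_force: 0.0
```

Run:
```python
from h import *
go([.525,-.388,.21],-49.5); print(arm.observe()["joints"].round(2))
save("wrist","pics/w8.png")
for r in arm.place_of("wrist","slot")[:2]: print("slot",r["conf"],px(r["point"]).round(1),onz("wrist",px(r["point"]),.0815).round(4))
im=cv2.imread("pics/w8.png")[140:260,240:400];cv2.imwrite("pics/w8c.png",cv2.resize(im,None,fx=5,fy=5,interpolation=cv2.INTER_CUBIC))
```

```text
pos [ 0.5261 -0.3893  0.2136] yang -49.57 tilt 0.16 | shift [-0.     -0.0017  0.0036] norm 0.004 twist -0.0008 rows 0.0 t 27.8
[ 0.06  0.58  0.8   1.56 -0.44  1.18  0.08]
slot 0.96 [318.8 189.3] [ 0.5266 -0.3816  0.0815]
```

View pics/w8c.png

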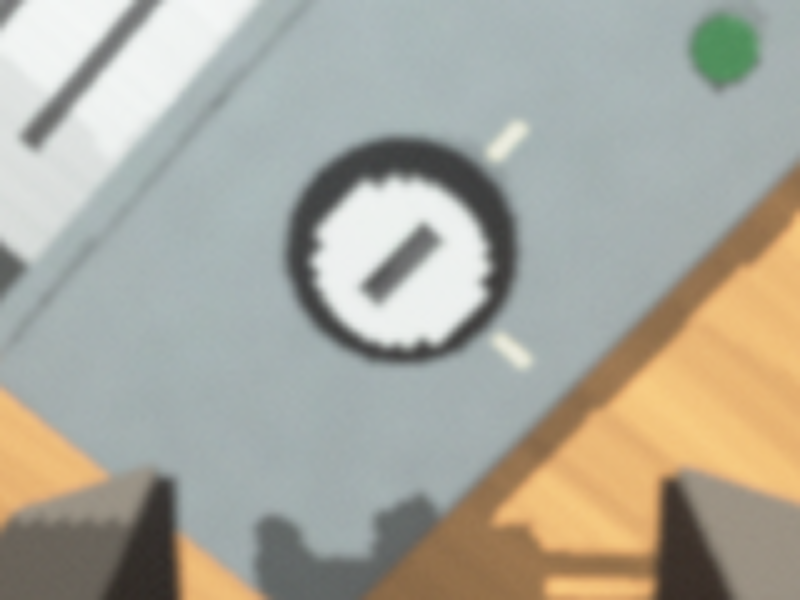

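The slot runs from crop (370,297) to (432,229), centred at (401,263).

Run:
```python
from h import *
f=lambda x,y: onz("wrist",(240+x/5,140+y/5),.0815)
a,b=f(370,297),f(432,229);print(f(401,263).round(4),np.linalg.norm(a-b),np.degrees(np.arctan2(*(b-a)[[1,0]])), f(403,262).round(4))
# console edge headings
for p,q in[((0,345),(310,0)),((370,600),(790,185))]:
    u,v=[onz("wrist",(240+x/5,140+y/5),.07) for x,y in(p,q)];print(u.round(4),v.round(4),np.degrees(np.arctan2(*(v-u)[[1,0]])))
for r in arm.place_of("side","stand")[:1]+arm.place_of("top","stand")[:1]: print(r["conf"],px(r["point"]).round(1))
for c in("top","side"):
  for r in arm.place_of(c,"stand")[:1]: print(c,onz(c,px(r["point"]),0).round(4))
go([.44,.045,.28],-49.5)
```

```text
[ 0.5248 -0.3851  0.0815] 0.020246636752319185 -1.082156710163303 [ 0.5252 -0.3853  0.0815]
[ 0.448  -0.3295  0.07  ] [ 0.554  -0.3348  0.07  ] -2.8593895153641236
[ 0.4532 -0.4358  0.07  ] [ 0.5919 -0.441   0.07  ] -2.160527589488149
0.77 [294.1 235.2]
0.62 [298.4 232.3]
top [0.4379 0.0491 0.    ]
side [0.4454 0.0565 0.    ]
pos [ 0.5256 -0.3885  0.2121] yang -49.57 tilt 0.03 | shift [ 0.216  -0.3855 -0.068 ] norm 0.447 twist -0.0008 rows 0.0 t 28.1
```

Request:
move_arm --motion '[{"tx": 0,"ty": 0,"tz": -0.035,"twist": 0},{"tx": 0,"ty": 0,"tz": -0.04,"twist": 0},{"tx": 0.0216,"ty": -0.0386,"tz": -0.0015,"twist": 0},{"tx": 0.0216,"ty": -0.0386,"tz": -0.0015,"twist": 0},{"tx": 0.0216,"ty": -0.0386,"tz": -0.0015,"twist": 0},{"tx": 0.0216,"ty": -0.0386,"tz": -0.0015,"twist": 0},{"tx": 0.0216,"ty": -0.0386,"tz": -0.0015,"twist": 0},{"tx": 0.0216,"ty": -0.0386,"tz": -0.0015,"twist": 0},{"tx": 0.0216,"ty": -0.0386,"tz": -0.0015,"twist": 0},{"tx": 0.0216,"ty": -0.0386,"tz": -0.0015,"twist": 0},{"tx": 0.0216,"ty": -0.0386,"tz": -0.0015,"twist": 0},{"tx": 0.0216,"ty": -0.0386,"tz": -0.0015,"twist": 0}]' --gripper -1

```text
clock: 29.25
position: [0.4389, 0.047, 0.3022]
ee_rot: [-2.948, -1.085, -0.002]
force: [1.1, 0.3, 0.1]
width: 1.002
gripper_force: 0.0
```

Request:
move_arm --motion '[{"tx": 0,"ty": 0,"tz": 0,"twist": 0},{"tx": 0,"ty": 0,"tz": 0,"twist": 0},{"tx": 0,"ty": 0,"tz": 0,"twist": 0}]'

```text
clock: 29.55
position: [0.4398, 0.0444, 0.3019]
ee_rot: [2.949, 1.083, 0.0]
force: [-0.4, 0.0, 0.1]
width: 1.0
gripper_force: 0.0
```

Run:
```python
from h import *
go([.44,.05,.30],-49.5); print(arm.observe()["joints"].round(2))
save("wrist","pics/w9.png")
for q,z in(("driver",.156),("stand",.08)):
  for r in arm.regions_of("wrist",q)[:2]:
    m=np.array(r["region"]).astype(np.uint8);c=max(cv2.findContours(m,0,2)[0],key=cv2.contourArea)
    rc=cv2.minAreaRect(c);print(q,round(r["conf"],2),int(m.sum()),rc,[onz("wrist",p,z)[:2].round(3).tolist() for p in cv2.boxPoints(rc)])
    ap=cv2.approxPolyDP(c,4,True)[:,0];print(ap.tolist())
  for r in arm.place_of("wrist",q)[:1]: print("origin",px(r["point"]).round(1),onz("wrist",px(r["point"]),.005 if q=="driver" else 0).round(4))
```

```text
pos [0.4398 0.0444 0.3019] yang -49.66 tilt 0.02 | shift [ 0.0038 -0.0041  0.0019] norm 0.006 twist -0.0017 rows 0.0 t 29.6
[-0.93  0.04  0.76  1.92 -0.03  1.19 -1.03]
driver 0.89 770 ((323.0, 185.0), (38.0, 24.0), 90.0) [[0.452, 0.073], [0.469, 0.053], [0.436, 0.024], [0.418, 0.045]]
[[326, 166], [311, 175], [311, 195], [321, 204], [335, 188], [335, 175]]
driver 0.64 1150 ((461.0, 14.5), (29.0, 52.0), 90.0) [[0.655, 0.085], [0.689, 0.047], [0.672, 0.028], [0.636, 0.067]]
[[435, 3], [441, 23], [454, 29], [478, 16], [487, 0]]
origin [325.3 170.9] [0.4379 0.0389 0.005 ]
stand 0.63 2339 ((322.1153869628906, 175.92306518554688), (58.2435188293457, 56.302066802978516), 56.3099365234375) [[0.414, 0.097], [0.487, 0.075], [0.466, -0.003], [0.388, 0.017]]
[[330, 137], [286, 170], [317, 213], [359, 185]]
origin [323.4 169.8] [0.4365 0.0423 0.    ]
```

```bash
cat >> h.py <<'E'
def drvmask(x,y,yaw,z0=.005,collar=True,cam="wrist"):
    m=np.zeros((800,1280),np.uint8);c,s=np.cos(yaw),np.sin(yaw)
    P=[proj(cam,[x+c*a-s*b,y+s*a+c*b,z0+z]) for a in(-.015,.015) for b in(-.01,.01) for z in(.081,.151)]
    cv2.fillConvexPoly(m,cv2.convexHull(np.float32(P)*2).astype(np.int32),1)
    if collar:
        P=[proj(cam,[x+.018*np.cos(t),y+.018*np.sin(t),z0+z]) for t in np.linspace(0,6.28,30) for z in(.075,.081)]
        cv2.fillConvexPoly(m,cv2.convexHull(np.float32(P)*2).astype(np.int32),1)
    return m
E
python3 - <<'E'
from h import *
im=cv2.imread("pics/w9.png")
r=arm.regions_of("wrist","driver")[0];M=np.array(r["region"]).astype(np.uint8)
M2=cv2.resize(M,(1280,800),interpolation=cv2.INTER_NEAREST)
# region only, then union of both models
for col in(False,True):
    res=[]
    for x in np.arange(.428,.451,.003):
        for y in np.arange(.034,.059,.003):
            for d in range(-90,90,10):
                m=drvmask(x,y,np.radians(d),collar=col);res.append(((m&M2).sum()/(m|M2).sum(),x,y,d))
    res.sort(reverse=True);print(col,[tuple(np.round(q,3)) for q in res[:5]])
# brightness of picture around the handle
hsv=cv2.cvtColor(im,cv2.COLOR_BGR2HSV)
print(hsv[160:212:3,300:346:3,2])
E
```

```text
Traceback (most recent call last):
  File "h.py", line 31, in drvmask
    P=[proj(cam,[x+c*a-s*b,y+s*a+c*b,z0+z]) for a in(-.015,.015) for b in(-.01,.01) for z in(.081,.151)]
       ~~~~^^^^^^^^^^^^^^^^^^^^^^^^^^^^^^^^
  File "h.py", line 13, in proj
    c=arm.calibration(cam);K=np.array(c["K"]);T=np.array(c["T"])
ValueError: time passes only in moves, steps and waits
```

```bash
cat >> h.py <<'E'
_cal={}
def proj(cam,P):
    if cam not in _cal: _cal[cam]=arm.calibration(cam)
    c=_cal[cam];K=np.array(c["K"]);T=np.array(c["T"])
    q=T[:3,:3].T@(np.array(P)-T[:3,3]);p=q[:2]/q[2];p=p*(1+c["k1"]*(p@p))
    return K[:2,:2]@p+K[:2,2]
E
python3 - <<'E'
from h import *
im=cv2.imread("pics/w9.png")
r=arm.regions_of("wrist","driver")[0];M=np.array(r["region"]).astype(np.uint8)
M2=cv2.resize(M,(1280,800),interpolation=cv2.INTER_NEAREST)
for col in(False,True):
    res=[]
    for x in np.arange(.431,.451,.003):
        for y in np.arange(.034,.059,.003):
            for d in range(-90,90,10):
                m=drvmask(x,y,np.radians(d),collar=col);res.append(((m&M2).sum()/(m|M2).sum(),x,y,d))
    res.sort(reverse=True);print(col,[tuple(np.round(q,3).tolist()) for q in res[:5]])
b,g,rr=[im[158:214:3,298:350:3,i].astype(int) for i in range(3)]
print(rr)
E
```

```text
False [(0.851, 0.44, 0.046, 10.0), (0.839, 0.44, 0.046, 20.0), (0.819, 0.44, 0.046, 0.0), (0.788, 0.44, 0.046, -10.0), (0.784, 0.437, 0.046, 20.0)]
True [(0.872, 0.437, 0.043, 20.0), (0.86, 0.437, 0.043, 10.0), (0.849, 0.437, 0.043, 30.0), (0.846, 0.44, 0.046, 10.0), (0.844, 0.44, 0.046, 20.0)]
[[154 105 120 132 132 131 131 130 130 124 120 119 120 120 121 154 226 233]
 [108 128 132 132 131 131 131 132 128 119 119 120 119 120 120 119 195 229]
 [124 124 125 122 124 123 123 119 118 115 111 113 113 112 113 113 126 222]
 [123 125 124 124 124 124 156 195 188 181 162 122 114 113 114 112 113 162]
 [124 124 126 126 126 171 222 208 163 148 169 181 124 114 112 114 113 116]
 [125 126 126 125 144 220 215 171 156 146 136 147 160 116 113 113 114 113]
 [127 127 127 127 183 220 187 154 158 146 138 133 136 118 114 115 114 115]
 [125 123 122 121 179 198 161 159 207 204 159 134 127 106 112 113 113 113]
 [122 120 118 119 161 173 158 188 219 222 210 178 135  90 114 118 118 118]
 [115 114 114 113 126 159 175 225 230 229 228 222 193  91  98 112 113 112]
 [145 116 116 115 121 161 215 229 229 226 225 221 168  85  89 112 115 116]
 [212 128 119 120 133 205 235 236 234 233 231 203 105  81  82 110 117 119]
 [207 187 118 116 158 228 232 230 228 227 215 133  81  80  82  89 121 126]
 [210 200 144 108 165 228 234 234 232 227 169  83  79  78  85 110 124 127]
 [216 212 193 125 109 146 202 224 223 189  98  79  78  97 121 126 124 125]
 [218 216 212 181 115 110 119 169 196 121  78  86 114 126 127 125 125 124]
 [215 210 215 211 165 115 114 114 115  91 101 123 124 127 129 127 127 127]
 [229 219 210 215 210 143 114 114 114 117 119 124 125 123 126 127 128 137]
 [230 230 222 208 214 202 133 158 160 120 118 119 124 124 123 126 137 218]]
```

Run:
```python
from h import *
im=cv2.imread("pics/w9.png").astype(int)
m=((im[:,:,2]>180)&(im[:,:,2]-im[:,:,0]>60)).astype(np.uint8)
sub=np.zeros_like(m);sub[165:208,306:340]=m[165:208,306:340]
n,l,st,ce=cv2.connectedComponentsWithStats(sub);k=1+np.argmax(st[1:,4]);c=cv2.findContours((l==k).astype(np.uint8),0,1)[0][0][:,0]
W=np.array([onz("wrist",p,.156)[:2]*1000 for p in []]) if 0 else None
cal=arm.calibration("wrist")
H=cv2.getPerspectiveTransform(np.float32([(300,170),(345,170),(345,210),(300,210)]),np.float32([onz("wrist",p,.156)[:2]*1000 for p in[(300,170),(345,170),(345,210),(300,210)]]))
w=cv2.perspectiveTransform(np.float32(c)[None],H)[0];rc=cv2.minAreaRect(w);print(st[k],rc,cv2.boxPoints(rc).round(1).tolist())
```

```text
[311 178  24  26 371] ((438.27508544921875, 46.2613410949707), (27.52369499206543, 18.104352951049805), 6.025948524475098) [[423.6000061035156, 53.79999923706055], [425.5, 35.79999923706055], [452.8999938964844, 38.70000076293945], [451.0, 56.70000076293945]]
```

Request:
move_arm --motion '[{"tx": 0,"ty": 0,"tz": 0,"twist": 0.0764},{"tx": 0,"ty": 0,"tz": 0,"twist": 0.0764},{"tx": 0,"ty": 0,"tz": 0,"twist": 0.0764},{"tx": 0,"ty": 0,"tz": 0,"twist": 0.0764},{"tx": 0,"ty": 0,"tz": 0,"twist": 0.0764},{"tx": 0,"ty": 0,"tz": 0.04,"twist": 0},{"tx": 0,"ty": 0,"tz": 0.04,"twist": 0},{"tx": 0,"ty": 0,"tz": 0,"twist": 0},{"tx": 0,"ty": 0,"tz": 0,"twist": 0},{"tx": 0,"ty": 0,"tz": 0,"twist": 0}]'

```text
clock: 30.9
position: [0.4409, 0.0454, 0.2235]
ee_rot: [-3.137, -0.165, -0.004]
force: [0.4, 0.7, 0.1]
width: 1.0
gripper_force: 0.0
```

Run:
```python
from h import *
go([.4383,.0463,.106],-84)
save("wrist","pics/w10.png")
im=cv2.imread("pics/w10.png").astype(int)
m=((im[:,:,2]>180)&(im[:,:,2]-im[:,:,0]>60)).astype(np.uint8)
u,v=proj("wrist",[.4383,.0463,.156]).astype(int);print(u,v)
sub=np.zeros_like(m);sub[v-35:v+35,u-40:u+40]=m[v-35:v+35,u-40:u+40]
n,l,st,ce=cv2.connectedComponentsWithStats(sub);k=1+np.argmax(st[1:,4]);c=cv2.findContours((l==k).astype(np.uint8),0,1)[0][0][:,0]
q=[(u-40,v-30),(u+40,v-30),(u+40,v+30),(u-40,v+30)]
H=cv2.getPerspectiveTransform(np.float32(q),np.float32([onz("wrist",p,.156)[:2]*1000 for p in q]))
w=cv2.perspectiveTransform(np.float32(c)[None],H)[0];rc=cv2.minAreaRect(w);print(st[k],rc,cv2.boxPoints(rc).round(1).tolist())
```

```text
pos [0.4409 0.0454 0.2235] yang -83.97 tilt 0.13 | shift [-0.0027 -0.0012  0.1175] norm 0.118 twist 0.0003 rows 0.0 t 30.9
322 215
[ 282  180   74   70 2013] ((436.69317626953125, 49.03038024902344), (63.43851089477539, 64.49429321289062), 3.5934391021728516) [[403.0, 79.19999694824219], [407.1000061035156, 14.899999618530273], [470.3999938964844, 18.799999237060547], [466.29998779296875, 83.19999694824219]]
```

Request:
move_arm --motion '[{"tx": -0.0027,"ty": -0.001,"tz": 0.03,"twist": 0},{"tx": 0,"ty": 0,"tz": 0.03,"twist": 0},{"tx": 0,"ty": 0,"tz": 0.03,"twist": 0},{"tx": 0,"ty": 0,"tz": 0.017,"twist": 0},{"tx": 0,"ty": 0,"tz": 0.01,"twist": 0},{"tx": 0,"ty": 0,"tz": 0,"twist": 0},{"tx": 0,"ty": 0,"tz": 0,"twist": 0}]'

```text
clock: 31.65
position: [0.4377, 0.0462, 0.1057]
ee_rot: [-3.137, -0.166, -0.002]
force: [-0.5, 0.1, 0.4]
width: 1.001
gripper_force: 0.0
```

Request:
move_arm --motion '[{"tx": 0,"ty": 0,"tz": 0,"twist": 0},{"tx": 0,"ty": 0,"tz": 0,"twist": 0},{"tx": 0,"ty": 0,"tz": 0,"twist": 0},{"tx": 0,"ty": 0,"tz": 0,"twist": 0},{"tx": 0,"ty": 0,"tz": 0,"twist": 0},{"tx": 0,"ty": 0,"tz": 0,"twist": 0},{"tx": 0,"ty": 0,"tz": 0,"twist": 0},{"tx": 0,"ty": 0,"tz": 0,"twist": 0},{"tx": 0,"ty": 0,"tz": 0,"twist": 0}]' --gripper 1 --squeeze 20

```text
clock: 32.55
position: [0.4368, 0.0461, 0.1047]
ee_rot: [3.137, 0.166, -0.0]
force: [1.1, -1.1, 0.8]
width: 0.268
gripper_force: 0.4
```

Request:
move_arm --motion '[{"tx": 0,"ty": 0,"tz": 0,"twist": 0},{"tx": 0,"ty": 0,"tz": 0,"twist": 0}]' --squeeze 45

```text
clock: 32.75
position: [0.4367, 0.0461, 0.1047]
ee_rot: [3.137, 0.166, -0.0]
force: [0.1, -1.2, -1.3]
width: 0.215
gripper_force: 45.0
```

Run:
```python
from h import *
go([.525,-.385,.33],-91.1);print(arm.observe()["joints"].round(2))
```

```text
pos [0.4367 0.0461 0.1047] yang -83.96 tilt 0.01 | shift [ 0.0423  0.438  -0.2253] norm 0.494 twist 0.0794 rows 0.8 t 32.8
[-0.78  0.35  0.7   2.19 -0.35  0.71 -1.3 ]
```

Gripped at 19.8 mm, which matches the handle. Lift straight out and carry it over the console.

Request:
move_arm --motion '[{"tx": 0,"ty": 0,"tz": -0.02,"twist": 0},{"tx": 0,"ty": 0,"tz": -0.03,"twist": 0},{"tx": 0,"ty": 0,"tz": -0.035,"twist": 0},{"tx": 0,"ty": 0,"tz": -0.035,"twist": 0},{"tx": 0,"ty": 0,"tz": -0.035,"twist": 0},{"tx": 0,"ty": 0,"tz": -0.035,"twist": 0},{"tx": 0,"ty": 0,"tz": -0.035,"twist": 0},{"tx": 0.004,"ty": 0.039,"tz": 0,"twist": 0},{"tx": 0.004,"ty": 0.039,"tz": 0,"twist": 0},{"tx": 0.004,"ty": 0.039,"tz": 0,"twist": 0},{"tx": 0.004,"ty": 0.039,"tz": 0,"twist": 0},{"tx": 0.004,"ty": 0.039,"tz": 0,"twist": 0}]'

```text
clock: 33.95
position: [0.4772, -0.1469, 0.3297]
ee_rot: [-3.137, -0.167, -0.0]
force: [-0.2, 0.9, -0.6]
width: 0.215
gripper_force: 45.0
```

Request:
move_arm --motion '[{"tx": 0.004,"ty": 0.039,"tz": 0,"twist": 0},{"tx": 0.004,"ty": 0.039,"tz": 0,"twist": 0},{"tx": 0.004,"ty": 0.039,"tz": 0,"twist": 0},{"tx": 0.004,"ty": 0.039,"tz": 0,"twist": 0},{"tx": 0.004,"ty": 0.039,"tz": 0,"twist": 0},{"tx": 0.002,"ty": 0.039,"tz": 0,"twist": 0},{"tx": 0,"ty": 0,"tz": 0,"twist": 0.04},{"tx": 0,"ty": 0,"tz": 0,"twist": 0.039},{"tx": 0,"ty": 0,"tz": 0,"twist": 0},{"tx": 0,"ty": 0,"tz": 0,"twist": 0},{"tx": 0,"ty": 0,"tz": 0,"twist": 0}]'

```text
clock: 35.05
position: [0.5239, -0.3756, 0.3297]
ee_rot: [-3.141, 0.026, -0.0]
force: [0.2, -0.4, -2.0]
width: 0.217
gripper_force: 45.0
```

Run:
```python
from h import *
o=arm.observe();go([.525,-.3852,.235],-91.1);print(o["joints"].round(2),o["width"])
print(proj("wrist",[.525,-.3852,.0815]),proj("wrist",o["position"]-[0,0,.0997]))
for q in("slot","driver"):
  for r in arm.place_of("wrist",q)[:2]: print(q,r["conf"],px(r["point"]).round(1))
```

```text
pos [ 0.5239 -0.3756  0.3297] yang -90.94 tilt 0.02 | shift [0.0012 0.0096 0.0947] norm 0.095 twist 0.0018 rows 0.0 t 35.0
[-0.04  0.53  0.98  1.41 -0.44  1.43 -0.65] 0.21705491638395702
[329.9479434 172.3499297] [323.67048479 201.90087856]
driver 0.93 [327.5 183.9]
```

Request:
move_arm --motion '[{"tx": 0.001,"ty": 0.0095,"tz": 0.03,"twist": 0.0018},{"tx": 0,"ty": 0,"tz": 0.04,"twist": 0},{"tx": 0,"ty": 0,"tz": 0.035,"twist": 0},{"tx": 0,"ty": 0,"tz": 0.03,"twist": 0},{"tx": 0,"ty": 0,"tz": 0,"twist": 0},{"tx": 0,"ty": 0,"tz": 0,"twist": 0},{"tx": 0,"ty": 0,"tz": 0,"twist": 0}]'

```text
clock: 35.85
position: [0.5253, -0.3866, 0.1969]
ee_rot: [3.14, -0.033, 0.004]
force: [-0.3, 0.1, -0.2]
width: 0.212
gripper_force: 45.0
```

Run:
```python
from h import *
o=arm.observe();go([.525,-.3852,.195],-91.1)
print(proj("wrist",[.525,-.3852,.0815]),proj("wrist",o["position"]-[0,0,.0997]))
save("wrist","pics/w11.png")
for q in("slot","driver"):
  for r in arm.place_of("wrist",q)[:2]: print(q,r["conf"],px(r["point"]).round(1))
im=cv2.imread("pics/w11.png")[130:270,250:410];cv2.imwrite("pics/w11c.png",cv2.resize(im,None,fx=4.28,fy=4.28,interpolation=cv2.INTER_CUBIC))
```

```text
pos [ 0.5253 -0.3866  0.1969] yang -91.21 tilt 0.17 | shift [-0.0003 -0.0014  0.0019] norm 0.002 twist -0.0012 rows 0.0 t 35.9
[322.10282758 198.07361405] [323.47959077 202.1521606 ]
slot 0.88 [324.7 197.3]
slot 0.74 [  0.  224.4]
```

View pics/w11c.png

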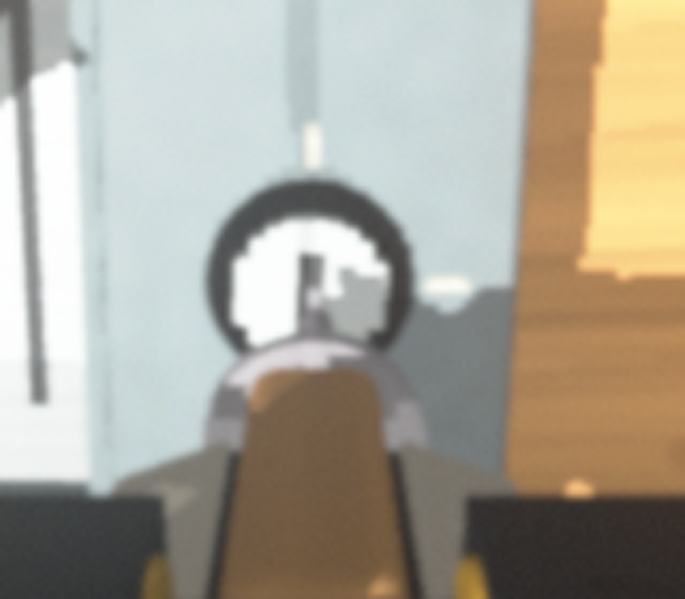

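The blade (column 315) sits over the slot (column 311), which leaves about 0.7 mm to correct, and it lines up along the slot too.

Run:
```python
from h import *
go([.5255,-.3855,.184],-91.1)
```

```text
pos [ 0.5252 -0.3862  0.1964] yang -91.22 tilt 0.14 | shift [ 0.0003 -0.0008  0.0124] norm 0.012 twist -0.0013 rows 0.0 t 36.0
```

Request:
move_arm --motion '[{"tx": 0.0003,"ty": -0.0008,"tz": 0.006,"twist": -0.001},{"tx": 0,"ty": 0,"tz": 0.006,"twist": 0},{"tx": 0,"ty": 0,"tz": 0,"twist": 0},{"tx": 0,"ty": 0,"tz": 0,"twist": 0},{"tx": 0,"ty": 0,"tz": 0,"twist": 0}]'

```text
clock: 36.5
position: [0.5249, -0.3849, 0.1828]
ee_rot: [3.141, -0.031, -0.0]
force: [-0.1, 0.8, -1.4]
width: 0.218
gripper_force: 45.0
```

Run:
```python
from h import *
go([.5255,-.3855,.175],-91.1)
```

```text
pos [ 0.5249 -0.3849  0.1828] yang -91.14 tilt 0.01 | shift [0.0006 0.0006 0.0078] norm 0.008 twist -0.0005 rows 0.0 t 36.5
```

Request:
move_arm --motion '[{"tx": 0.0005,"ty": 0.0004,"tz": 0.002,"twist": 0},{"tx": 0,"ty": 0,"tz": 0.002,"twist": 0},{"tx": 0,"ty": 0,"tz": 0.002,"twist": 0},{"tx": 0,"ty": 0,"tz": 0.001,"twist": 0},{"tx": 0,"ty": 0,"tz": 0,"twist": 0},{"tx": 0,"ty": 0,"tz": 0,"twist": 0}]'

```text
clock: 37.1
position: [0.5254, -0.3852, 0.1757]
ee_rot: [3.141, -0.031, -0.0]
force: [0.6, 0.5, -0.6]
width: 0.217
gripper_force: 45.0
```

The blade is in the slot: its end is about 5.5 mm below the mouth and there is no contact force. Now turn clockwise.

Request:
move_arm --motion '[{"tx": 0,"ty": 0,"tz": 0.001,"twist": 0.06},{"tx": 0,"ty": 0,"tz": 0,"twist": 0.09},{"tx": 0,"ty": 0,"tz": 0,"twist": 0.09},{"tx": 0,"ty": 0,"tz": 0,"twist": 0.09},{"tx": 0,"ty": 0,"tz": 0,"twist": 0.09},{"tx": 0,"ty": 0,"tz": 0,"twist": 0.09},{"tx": 0,"ty": 0,"tz": 0,"twist": 0.09},{"tx": 0,"ty": 0,"tz": 0,"twist": 0.09},{"tx": 0,"ty": 0,"tz": 0,"twist": 0.09},{"tx": 0,"ty": 0,"tz": 0,"twist": 0.09},{"tx": 0,"ty": 0,"tz": 0,"twist": 0.09},{"tx": 0,"ty": 0,"tz": 0,"twist": 0}]'

```text
clock: 38.3
position: [0.5261, -0.3852, 0.1748]
ee_rot: [2.267, -2.175, 0.001]
force: [1.3, -0.1, -0.2]
width: 0.216
gripper_force: 45.0
```

Run:
```python
from h import *
go([.5255,-.3855,.175],-193);o=arm.observe();print(o["ft_torque"],o["force"],o["joints"].round(2),o["width"])
```

```text
pos [ 0.5261 -0.3852  0.1748] yang -177.63 tilt 0.05 | shift [ 0.0002  0.0006 -0.0002] norm 0.001 twist 0.1708 rows 1.8 t 38.3
[ 0.12042606 -0.48452893  0.03379507] [ 1.31286405 -0.06315377 -0.15696878] [-0.12  0.83  1.25  1.62 -0.82  1.3  -1.83] 0.21641937232700398
```

Request:
move_arm --motion '[{"tx": 0,"ty": 0,"tz": 0,"twist": 0.05},{"tx": 0,"ty": 0,"tz": 0,"twist": 0.05},{"tx": 0,"ty": 0,"tz": 0,"twist": 0.05},{"tx": 0,"ty": 0,"tz": 0,"twist": 0.03},{"tx": 0,"ty": 0,"tz": 0,"twist": 0},{"tx": 0,"ty": 0,"tz": 0,"twist": 0}]'

```text
clock: 38.9
position: [0.5261, -0.3853, 0.1749]
ee_rot: [-1.945, 2.466, -0.002]
force: [3.6, -1.6, -2.1]
width: 0.214
gripper_force: 45.0
```

Run:
```python
from h import *
go([.5255,-.3855,.175],-199);o=arm.observe();print(o["ft_torque"],o["force"],o["joints"].round(2),o["width"])
```

```text
pos [ 0.5261 -0.3853  0.1749] yang 166.52 tilt 0.07 | shift [ 0.0003  0.0005 -0.0001] norm 0.001 twist 0.0613 rows 0.6 t 38.9
[-0.23915442 -1.00566731  0.06557664] [ 3.62800547 -1.64442902 -2.086731  ] [-0.13  0.84  1.27  1.63 -0.83  1.31 -2.1 ] 0.2143094494005498
```

Request:
move_arm --motion '[{"tx": 0,"ty": 0,"tz": 0,"twist": 0.02},{"tx": 0,"ty": 0,"tz": 0,"twist": 0.015},{"tx": 0,"ty": 0,"tz": 0,"twist": 0},{"tx": 0,"ty": 0,"tz": 0,"twist": 0}]'

```text
clock: 39.3
position: [0.5259, -0.3853, 0.1749]
ee_rot: [-1.873, 2.521, -0.001]
force: [5.4, -0.7, -1.0]
width: 0.216
gripper_force: 45.0
```

Run:
```python
from h import *
go([.5255,-.3855,.175],-199);o=arm.observe();print(o["ft_torque"],o["force"],o["joints"].round(2),o["width"])
```

```text
pos [ 0.5259 -0.3853  0.1749] yang 163.22 tilt 0.06 | shift [ 0.0003  0.0004 -0.0001] norm 0.0 twist 0.0247 rows 0.3 t 39.3
[-0.48835345 -1.53082788  0.06059116] [ 5.37305247 -0.70934529 -1.01845555] [-0.13  0.85  1.28  1.63 -0.83  1.31 -2.15] 0.2163365677165611
```

Request:
move_arm --motion '[{"tx": 0,"ty": 0,"tz": 0,"twist": 0.015},{"tx": 0,"ty": 0,"tz": 0,"twist": 0.015},{"tx": 0,"ty": 0,"tz": 0,"twist": 0},{"tx": 0,"ty": 0,"tz": 0,"twist": 0}]'

```text
clock: 39.7
position: [0.5259, -0.3853, 0.1749]
ee_rot: [-1.813, 2.565, -0.001]
force: [5.2, -0.7, -1.4]
width: 0.216
gripper_force: 45.0
```

Run:
```python
from h import *
go([.5255,-.3855,.175],-204);o=arm.observe();print(o["ft_torque"],o["force"],o["joints"].round(3),o["width"])
```

```text
pos [ 0.5259 -0.3853  0.1749] yang 160.5 tilt 0.06 | shift [ 0.0003  0.0004 -0.0001] norm 0.0 twist 0.05 rows 0.5 t 39.7
[-0.44980496 -1.51554578  0.08546623] [ 5.15737756 -0.72006797 -1.43948584] [-0.13   0.847  1.278  1.625 -0.836  1.315 -2.197] 0.21640203446264838
```

Request:
move_arm --motion '[{"tx": 0,"ty": 0,"tz": 0,"twist": 0.015},{"tx": 0,"ty": 0,"tz": 0,"twist": 0.015},{"tx": 0,"ty": 0,"tz": 0,"twist": 0},{"tx": 0,"ty": 0,"tz": 0,"twist": 0}]'

```text
clock: 40.1
position: [0.526, -0.3854, 0.1749]
ee_rot: [-1.752, 2.607, -0.002]
force: [6.1, -1.5, -1.9]
width: 0.212
gripper_force: 45.0
```

Run:
```python
from h import *
go([.5255,-.3855,.175],-204);o=arm.observe();print(o["ft_torque"],o["force"],o["joints"].round(3),o["width"])
```

```text
pos [ 0.526  -0.3854  0.1749] yang 157.81 tilt 0.07 | shift [ 0.0003  0.0004 -0.0001] norm 0.001 twist 0.0201 rows 0.2 t 40.1
[-0.58611106 -1.60027077  0.07057738] [ 6.11422504 -1.54266592 -1.89323566] [-0.131  0.848  1.28   1.625 -0.838  1.316 -2.243] 0.21157178414393124
```

Request:
move_arm --motion '[{"tx": 0,"ty": 0,"tz": 0,"twist": 0.02},{"tx": 0,"ty": 0,"tz": 0,"twist": 0.02},{"tx": 0,"ty": 0,"tz": 0,"twist": 0.02},{"tx": 0,"ty": 0,"tz": 0,"twist": 0},{"tx": 0,"ty": 0,"tz": 0,"twist": 0}]'

```text
clock: 40.6
position: [0.5262, -0.3854, 0.1749]
ee_rot: [-1.628, 2.686, -0.002]
force: [5.0, -2.3, -1.3]
width: 0.215
gripper_force: 45.0
```

Run:
```python
from h import *
go([.5255,-.3855,.175],-204);o=arm.observe();print(o["ft_torque"],o["force"],o["joints"].round(3),o["width"])
```

```text
pos [ 0.5262 -0.3854  0.1749] yang 152.43 tilt 0.08 | shift [ 0.0004  0.0006 -0.0001] norm 0.001 twist -0.0396 rows 0.4 t 40.6
[-0.69729101 -1.74676923  0.31742637] [ 4.97942118 -2.27232317 -1.29762696] [-0.131  0.851  1.283  1.625 -0.84   1.318 -2.335] 0.21484098366359136
```

The torque jumped from 0.07 to 0.32 N m, so the switch is at its stop. Turn back into the middle of the play and lift out.

Request:
move_arm --motion '[{"tx": 0,"ty": 0,"tz": 0,"twist": -0.05},{"tx": 0,"ty": 0,"tz": 0,"twist": -0.05},{"tx": 0,"ty": 0,"tz": 0,"twist": -0.05},{"tx": 0,"ty": 0,"tz": 0,"twist": -0.04},{"tx": 0,"ty": 0,"tz": 0,"twist": 0},{"tx": 0,"ty": 0,"tz": 0,"twist": 0},{"tx": 0,"ty": 0,"tz": -0.003,"twist": 0},{"tx": 0,"ty": 0,"tz": -0.005,"twist": 0},{"tx": 0,"ty": 0,"tz": -0.01,"twist": 0},{"tx": 0,"ty": 0,"tz": -0.03,"twist": 0},{"tx": 0,"ty": 0,"tz": -0.04,"twist": 0},{"tx": 0,"ty": 0,"tz": -0.04,"twist": 0}]'

```text
clock: 41.8
position: [0.5244, -0.3854, 0.3046]
ee_rot: [2.004, -2.417, -0.001]
force: [0.7, -0.9, -1.1]
width: 0.216
gripper_force: 45.0
```

Request:
move_arm --motion '[{"tx": 0,"ty": 0,"tz": -0.02,"twist": 0},{"tx": 0,"ty": 0,"tz": 0,"twist": 0},{"tx": 0,"ty": 0,"tz": 0,"twist": 0}]'

```text
clock: 42.1
position: [0.525, -0.3854, 0.3229]
ee_rot: [-2.006, 2.417, -0.0]
force: [0.5, 0.6, -1.7]
width: 0.218
gripper_force: 45.0
```

Run:
```python
from h import *
o=arm.observe();go([.4383,.0463,.33],-91);print(o["force"],o["ft_torque"],o["width"],o["joints"].round(2))
save("wrist","pics/w12.png");save("side","pics/s12.png")
im=cv2.imread("pics/w12.png")[:,:,1].astype(int)
u,v=proj("wrist",[.525,-.3853,.0815]).astype(int);print(u,v)
print(im[v-20:v+22:2,u-24:u+24:2])
for c in("top","side"):
  for r in arm.place_of(c,"stand")[:1]: print(c,r["conf"],onz(c,px(r["point"]),0).round(4))
im=cv2.imread("pics/s12.png")[:,:,1].astype(int)
u,v=proj("side",[.525,-.3853,.0815]).astype(int);print(u,v);print(im[v-10:v+11,u-12:u+13])
```

```text
pos [ 0.525  -0.3854  0.3229] yang 169.38 tilt 0.02 | shift [-0.4083  0.1648 -0.007 ] norm 0.44 twist -1.1069 rows 11.6 t 42.1
[ 0.48761874  0.57341528 -1.65243169] [ 0.048169    0.10083356 -0.0067305 ] 0.21817757856955153 [-0.12  0.67  1.26  1.41 -0.63  1.51 -2.22]
322 173
[[200 200 202 204 204 202 203 202 200 202 227 238 208 199 201 201 201 202
  202 202 202 203 204 203]
 [201 201 203 203 201 200 200 200 202 201 200 193 180 177 186 197 201 204
  203 204 203 203 203 202]
 [202 202 203 203 201 200 198 194 176 146 124 103  94  91 108 137 168 190
  203 203 201 203 201 200]
 [204 203 203 204 202 201 189 158 106  85  76  74  71  68  70  77  93 127
  179 201 202 201 201 199]
 [203 205 204 202 204 198 155  97  83  78  81  97 108 111  99  81  78  81
  106 169 201 201 199 199]
 [204 204 206 205 202 167 104  81  86 154 215 237 245 246 233 186 112  84
   84 123 176 200 200 201]
 [205 207 207 206 192 126  89  98 185 246 253 253 253 253 253 250 237 141
   75  88 151 198 201 201]
 [207 208 208 205 169  99  95 186 247 253 253 250 247 250 253 253 252 222
  155  90 117 188 202 205]
 [208 207 206 202
[... 2878 characters left out ...]
26 231 231 230 227 200 173 177 208 226
  229 209 148  84  81 126 151]
 [124  84  39  46  74 101 140 181 213 230 230 231 232 228 219 222 224 226
  210 185 126  66  75 128 147]
 [140 103  65  43  49  73 103 137 177 199 209 219 225 227 227 224 213 199
  165 127  86  46  73 122 150]
 [147 124  96  58  38  44  68 108 129 135 157 174 188 198 198 184 167 143
  111  72  39  29  79 122 148]
 [156 145 127  93  56  39  44  67  87  94 106 124 137 148 140 125 114  94
   69  34  28  51  91 131 150]
 [156 153 143 124  89  55  39  38  53  63  71  86  90  94  95  76  69  50
   28  21  31  69 113 141 150]
 [155 155 156 144 126  91  54  39  32  35  49  50  52  54  49  41  29  22
   26  36  62  99 135 148 149]]
```

The run mark and the slot line up in the picture, so the switch is at run. The side camera puts the stand elsewhere now, so it was probably knocked. I'll take fresh pictures.

Run:
```python
from h import *
for c in("top","side"):
  save(c,f"pics/{c}13.png")
  for r in arm.place_of(c,"stand")[:2]: print(c,r["conf"],px(r["point"]),onz(c,px(r["point"]),0).round(4))
  for r in arm.regions_of(c,"stand")[:2]:
    m=np.array(r["region"]).astype(np.uint8);k=max(cv2.findContours(m,0,2)[0],key=cv2.contourArea);rc=cv2.minAreaRect(k)
    print(round(r["conf"],2),int(m.sum()),rc,[onz(c,p,.08)[:2].round(3).tolist() for p in cv2.boxPoints(rc)])
go([.461,.083,.33],-91)
```

```text
top 0.66 [284.48 216.52] [0.4828 0.087  0.    ]
top 0.32 [221.824 275.8  ] [0.323  0.2637 0.    ]
0.88 864 ((282.50006103515625, 220.5000457763672), (30.80202293395996, 30.316951751708984), 14.03624439239502) [[0.444, 0.135], [0.519, 0.114], [0.498, 0.037], [0.422, 0.058]]
side 0.69 [294.528 226.12 ] [0.4689 0.0918 0.    ]
0.6 1005 ((295.6352844238281, 216.25880432128906), (36.8143196105957, 30.831995010375977), 85.60128784179688) [[0.449, 0.147], [0.535, 0.104], [0.447, -0.043], [0.372, -0.003]]
pos [ 0.5253 -0.3852  0.3224] yang 169.41 tilt 0.03 | shift [-0.4484  0.1493 -0.0075] norm 0.473 twist -1.1066 rows 11.6 t 42.6
```

The stand has moved to about (.470,.087). I carry the driver back to a spot short of it for a wrist look.

Run:
```python
from h import *
go([.412,.103,.33],-105.6)
```

```text
pos [ 0.5253 -0.3852  0.3224] yang 169.41 tilt 0.03 | shift [-0.459   0.2012 -0.0074] norm 0.501 twist -0.9444 rows 9.9 t 42.6
```

Request:
move_arm --motion '[{"tx": 0,"ty": 0,"tz": 0,"twist": -0.0945},{"tx": 0,"ty": 0,"tz": 0,"twist": -0.0945},{"tx": 0,"ty": 0,"tz": 0,"twist": -0.0945},{"tx": 0,"ty": 0,"tz": 0,"twist": -0.0945},{"tx": 0,"ty": 0,"tz": 0,"twist": -0.0945},{"tx": 0,"ty": 0,"tz": 0,"twist": -0.0945},{"tx": 0,"ty": 0,"tz": 0,"twist": -0.0945},{"tx": 0,"ty": 0,"tz": 0,"twist": -0.0945},{"tx": 0,"ty": 0,"tz": 0,"twist": -0.0945},{"tx": 0,"ty": 0,"tz": 0,"twist": -0.0945},{"tx": 0,"ty": 0,"tz": 0,"twist": 0},{"tx": 0,"ty": 0,"tz": 0,"twist": 0}]'

```text
clock: 43.8
position: [0.5252, -0.3853, 0.3228]
ee_rot: [-3.111, 0.432, -0.0]
force: [-0.0, 0.6, -1.3]
width: 0.217
gripper_force: 45.0
```

Run:
```python
from h import *
go([.412,.103,.33],-105.6);print(arm.observe()["joints"].round(2))
```

```text
pos [ 0.5252 -0.3853  0.3228] yang -105.8 tilt 0.02 | shift [-0.2419 -0.4391 -0.0071] norm 0.501 twist -0.0022 rows 0.0 t 43.8
[ 0.03  0.52  0.87  1.4  -0.39  1.41 -0.95]
```

Request:
move_arm --motion '[{"tx": -0.0202,"ty": -0.0366,"tz": -0.0006,"twist": 0},{"tx": -0.0202,"ty": -0.0366,"tz": -0.0006,"twist": 0},{"tx": -0.0202,"ty": -0.0366,"tz": -0.0006,"twist": 0},{"tx": -0.0202,"ty": -0.0366,"tz": -0.0006,"twist": 0},{"tx": -0.0202,"ty": -0.0366,"tz": -0.0006,"twist": 0},{"tx": -0.0202,"ty": -0.0366,"tz": -0.0006,"twist": 0},{"tx": -0.0202,"ty": -0.0366,"tz": -0.0006,"twist": 0},{"tx": -0.0202,"ty": -0.0366,"tz": -0.0006,"twist": 0},{"tx": -0.0202,"ty": -0.0366,"tz": -0.0006,"twist": 0},{"tx": -0.0202,"ty": -0.0366,"tz": -0.0006,"twist": 0},{"tx": -0.0202,"ty": -0.0366,"tz": -0.0006,"twist": 0},{"tx": -0.0202,"ty": -0.0366,"tz": -0.0006,"twist": 0}]'

```text
clock: 45.0
position: [0.4087, 0.1043, 0.3301]
ee_rot: [-3.111, 0.432, 0.0]
force: [1.3, -0.0, -0.8]
width: 0.217
gripper_force: 45.0
```

Request:
move_arm --motion '[{"tx": 0,"ty": 0,"tz": 0,"twist": 0},{"tx": 0,"ty": 0,"tz": 0,"twist": 0},{"tx": 0,"ty": 0,"tz": 0,"twist": 0}]'

```text
clock: 45.3
position: [0.4097, 0.1017, 0.3298]
ee_rot: [3.112, -0.43, -0.0]
force: [0.5, 0.6, -2.2]
width: 0.22
gripper_force: 45.0
```

Run:
```python
from h import *
go([.47,.087,.33],-105.6);print(arm.observe()["joints"].round(2))
save("wrist","pics/w14.png")
for r in arm.place_of("wrist","stand")[:2]: print(r["conf"],px(r["point"]),onz("wrist",px(r["point"]),0).round(4))
for r in arm.regions_of("wrist","stand")[:2]:
    m=np.array(r["region"]).astype(np.uint8);k=max(cv2.findContours(m,0,2)[0],key=cv2.contourArea);rc=cv2.minAreaRect(k)
    print(round(r["conf"],2),int(m.sum()),rc,[onz("wrist",p,.08)[:2].round(3).tolist() for p in cv2.boxPoints(rc)]);print(cv2.approxPolyDP(k,4,True)[:,0].tolist())
im=cv2.imread("pics/w14.png")[:,:,2]
u,v=proj("wrist",[.47,.087,.08]).astype(int);print(u,v);print(im[v-32:v+40:3,u-40:u+41:3])
```

```text
pos [0.4097 0.1017 0.3298] yang -105.74 tilt 0.02 | shift [ 0.062  -0.0022 -0.0002] norm 0.062 twist -0.0016 rows 0.0 t 45.3
[-1.01 -0.02  0.64  1.9   0.01  1.26 -2.22]
0.64 [321.6  126.48] [0.4729 0.0866 0.    ]
0.92 2648 ((319.9855651855469, 128.39321899414062), (54.389347076416016, 53.31821823120117), 88.63607025146484) [[0.518, 0.116], [0.499, 0.044], [0.426, 0.061], [0.445, 0.136]]
[[346, 101], [293, 103], [297, 156], [346, 154]]
321 130
[[248 245 238 240 242 243 244 246 247 248 247 246 246 245 244 243 241 237
  233 232 233 237 238 239 239 239 238]
 [250 248 242 244 231 228 227 225 224 223 215 212 211 205 189 185 183 177
  174 176 181 171 219 238 238 238 237]
 [252 251 246 245 184 145 139 141 147 151 149 149 147 138 140 139 140 141
  139 141 144 131 180 212 222 225 230]
 [252 251 244 244 185 138 140 145 151 151 149 148 141 139 140 139 141 141
  140 145 140 133 131 136 144 152 166]
 [252 251 240 235 179 141 142 149 151 150 149 145 138 140 139 140 141 137
  144 144 139 137 140 146 146 145 146]
 [248 248 241 236 190 142 147 151 151 151 147 140 141 141 141 140 140 142
  146 138 140 
[... 1359 characters left out ...]
 139 139 139 138 139]
 [253 253 252 252 249 165 147 146 145 150 147 144 145 150 148 137 136 134
  138 142 141 143 150 180 159 181 182]
 [252 251 252 252 250 183 172 170 172 176 181 183 184 187 192 190 194 199
  207 208 210 207 228 241 240 242 243]
 [252 252 251 251 250 248 248 248 248 247 248 248 248 249 250 250 250 250
  251 251 251 244 243 243 243 243 242]
 [250 250 250 249 248 248 248 248 248 249 250 250 250 250 251 251 251 251
  251 251 252 249 243 241 240 239 240]
 [250 249 248 248 248 249 250 250 250 250 251 251 251 251 251 251 252 252
  252 252 251 249 241 242 242 241 240]
 [248 249 249 250 251 251 251 251 251 251 251 251 252 252 252 252 251 251
  251 252 252 251 242 240 237 238 238]]
```

The hole shows clearly, centred at pixel (320,128).

Run:
```python
from h import *
p=onz("wrist",(320.1,128.4),.08);print(p.round(4));go([p[0],p[1],.2],-105.4)
```

```text
[0.4728 0.0887 0.08  ]
pos [0.4098 0.1018 0.3299] yang -105.71 tilt 0.01 | shift [ 0.0643 -0.0045  0.1299] norm 0.145 twist -0.0035 rows 0.0 t 45.5
```

Request:
move_arm --motion '[{"tx": 0.032,"ty": -0.0025,"tz": 0,"twist": -0.003},{"tx": 0.0323,"ty": -0.002,"tz": 0,"twist": 0},{"tx": 0,"ty": 0,"tz": 0.045,"twist": 0},{"tx": 0,"ty": 0,"tz": 0.045,"twist": 0},{"tx": 0,"ty": 0,"tz": 0.04,"twist": 0},{"tx": 0,"ty": 0,"tz": 0,"twist": 0},{"tx": 0,"ty": 0,"tz": 0,"twist": 0},{"tx": 0,"ty": 0,"tz": 0,"twist": 0},{"tx": 0,"ty": 0,"tz": 0,"twist": 0}]'

```text
clock: 46.35
position: [0.4741, 0.0904, 0.2019]
ee_rot: [-3.112, 0.417, -0.005]
force: [0.3, -0.5, -1.2]
width: 0.215
gripper_force: 45.0
```

Run:
```python
from h import *
go([.4728,.0887,.1065],-105.4)
save("wrist","pics/w15.png")
for r in arm.regions_of("wrist","stand")[:1]:
    m=np.array(r["region"]).astype(np.uint8);k=cv2.convexHull(np.vstack(cv2.findContours(m,0,2)[0]));rc=cv2.minAreaRect(k)
    W=[onz("wrist",p,.08)[:2].round(4) for p in cv2.boxPoints(rc)];print(round(r["conf"],2),rc,np.mean(W,0),W)
```

```text
pos [0.4741 0.0904 0.2019] yang -105.27 tilt 0.21 | shift [-0.0011  0.0022  0.0954] norm 0.095 twist 0.0015 rows 0.0 t 46.4
0.75 ((325.80474853515625, 191.3902587890625), (78.28013610839844, 73.32917785644531), 89.0759506225586) [0.47615  0.087375] [array([0.5261, 0.1126]), array([0.5079, 0.0415]), array([0.4255, 0.0591]), array([0.4451, 0.1363])]
```

Request:
move_arm --motion '[{"tx": -0.0005,"ty": 0.001,"tz": 0.01,"twist": 0},{"tx": 0,"ty": 0,"tz": 0.01,"twist": 0},{"tx": 0,"ty": 0,"tz": 0.01,"twist": 0},{"tx": 0,"ty": 0,"tz": 0,"twist": 0},{"tx": 0,"ty": 0,"tz": 0,"twist": 0}]'

```text
clock: 46.95
position: [0.4717, 0.0891, 0.1694]
ee_rot: [3.113, -0.418, -0.001]
force: [-0.3, 0.2, 0.0]
width: 0.219
gripper_force: 45.0
```

Request:
move_arm --motion '[{"tx": 0,"ty": 0,"tz": 0.012,"twist": 0},{"tx": 0,"ty": 0,"tz": 0.012,"twist": 0},{"tx": 0,"ty": 0,"tz": 0.012,"twist": 0},{"tx": 0,"ty": 0,"tz": 0.012,"twist": 0},{"tx": 0,"ty": 0,"tz": 0.009,"twist": 0},{"tx": 0,"ty": 0,"tz": 0.004,"twist": 0},{"tx": 0,"ty": 0,"tz": 0,"twist": 0},{"tx": 0,"ty": 0,"tz": 0,"twist": 0}]'

```text
clock: 47.75
position: [0.4722, 0.0892, 0.1091]
ee_rot: [-3.114, 0.418, -0.001]
force: [1.0, 0.4, -0.9]
width: 0.218
gripper_force: 45.0
```

Request:
move_arm --motion '[{"tx": 0,"ty": 0,"tz": 0.002,"twist": 0},{"tx": 0,"ty": 0,"tz": 0.001,"twist": 0},{"tx": 0,"ty": 0,"tz": 0,"twist": 0},{"tx": 0,"ty": 0,"tz": 0,"twist": 0}]'

```text
clock: 48.15
position: [0.472, 0.0893, 0.106]
ee_rot: [-3.114, 0.417, -0.0]
force: [-0.4, -0.3, -0.7]
width: 0.223
gripper_force: 45.0
```

Request:
move_arm --motion '[{"tx": 0,"ty": 0,"tz": 0.001,"twist": 0},{"tx": 0,"ty": 0,"tz": 0,"twist": 0},{"tx": 0,"ty": 0,"tz": 0,"twist": 0}]'

```text
clock: 48.45
position: [0.4719, 0.0893, 0.1049]
ee_rot: [-3.114, 0.417, 0.0]
force: [0.5, -0.2, 0.0]
width: 0.219
gripper_force: 45.0
```

Request:
move_arm --motion '[{"tx": 0,"ty": 0,"tz": 0,"twist": 0},{"tx": 0,"ty": 0,"tz": 0,"twist": 0},{"tx": 0,"ty": 0,"tz": 0,"twist": 0},{"tx": 0,"ty": 0,"tz": 0,"twist": 0},{"tx": 0,"ty": 0,"tz": -0.02,"twist": 0},{"tx": 0,"ty": 0,"tz": -0.04,"twist": 0},{"tx": 0,"ty": 0,"tz": -0.045,"twist": 0},{"tx": 0,"ty": 0,"tz": -0.045,"twist": 0},{"tx": 0,"ty": 0,"tz": -0.045,"twist": 0},{"tx": 0,"ty": 0,"tz": 0,"twist": 0},{"tx": 0,"ty": 0,"tz": 0,"twist": 0}]' --gripper -0.5

```text
clock: 49.55
position: [0.4723, 0.0895, 0.3007]
ee_rot: [-3.112, 0.416, -0.002]
force: [-1.2, 0.1, 0.2]
width: 0.75
gripper_force: 0.0
```

Run:
```python
from h import *
print(arm.observe()["clock"],arm.observe()["position"])
for c in("wrist","side","top"):
  arm.get_image(c)
  for q in("stand","driver","basket0","slot"):
    for r in arm.place_of(c,q)[:4]:
      if r["conf"]>.4: print(c,q,round(r["conf"],2),px(r["point"]).round(1),onz(c,px(r["point"]),{"stand":0,"driver":.005,"basket0":.015,"slot":.0815}[q]).round(3))
for r in arm.regions_of("wrist","driver")[:1]:
    m=np.array(r["region"]).astype(np.uint8);m2=cv2.resize(m,(1280,800),interpolation=cv2.INTER_NEAREST)
    for z0 in(.005,.02):
        b=drvmask(.4722,.0891,np.radians(-15.4),z0);print("IoU",z0,(b&m2).sum()/(b|m2).sum())
```

```text
49.55 [0.47229419 0.0895338  0.30066825]
wrist stand 0.7 [324.3 169.3] [0.467 0.088 0.   ]
wrist driver 0.69 [324.3 169.6] [0.467 0.088 0.005]
wrist driver 0.45 [512.   65.6] [ 0.548 -0.232  0.005]
wrist basket0 0.79 [480.5  40.5] [ 0.594 -0.182  0.015]
wrist basket0 0.77 [543.5  20.5] [ 0.599 -0.279  0.015]
wrist basket0 0.72 [486.7 111.7] [ 0.491 -0.179  0.015]
side stand 0.56 [296.2 225.6] [ 0.475  0.091 -0.   ]
side driver 0.45 [424.5 303.5] [ 0.579 -0.354  0.005]
side basket0 0.97 [357.8 272.7] [ 0.5   -0.183  0.015]
side basket0 0.93 [381.5 256.2] [ 0.594 -0.173  0.015]
side basket0 0.57 [411.6 278.4] [ 0.605 -0.281  0.015]
side slot 0.53 [425.6 304.5] [ 0.523 -0.392  0.082]
top driver 0.52 [380.4 209.2] [ 0.496 -0.181  0.005]
top basket0 0.89 [379.3 211.2] [ 0.491 -0.177  0.015]
top basket0 0.76 [382.6 175.1] [ 0.591 -0.189  0.015]
top slot 0.68 [464.3 195.8] [ 0.523 -0.389  0.081]
IoU 0.005 0.8672408672408672
IoU 0.02 0.7694369973190348
```

```bash
python3 -c "
from cell import arm
print(arm.sign_off())"
```

```text
the job is handed in; nothing more can be done
None
```

The job is handed in at about 50 s of the 208 s: all three baskets present (peg 0 was empty) stand upright in the trough, the screwdriver turned the switch clockwise to its run stop, and it is back in its stand, which had been knocked a few centimetres aside.

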